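# Load the spring-ended roller chute

### The arm

A 6-joint arm with a two-finger parallel gripper is mounted at the origin on the work surface. World frame = base frame: x ahead of the robot, y to its left, z up, the work surface at z = 0. Lengths are in m, angles in rad, forces in N, time in s.
With the tool pointing down it reaches from about 0.3 to 0.775 m from the base axis. Payload 14.6 kg.
Tool frame: the origin (TCP) lies at the very end of the fingers, on their centre line; the grasp point (between the pads) lies 19 mm behind it; z points along the fingers, y is the direction in which the jaws open and shut (so a half turn about z gives the same grasp; the last joint's range is limited). The gripper opens to 94 mm and grips with 3 to 60 N. Pads are 16 mm wide; open, the fingers measure 119 mm over their backs; the gripper's body (75 mm by 177 mm) begins 78 mm behind the grasp point.
Start: joints at [-1.404, 0.3, 1.521, -0, 1.321, -0.067], TCP at [0.127, -0.535, 0.205] pointing down, gripper open.
Joint ranges: [-3.03, 3.03], [-0.79, 2.21], [0.23, 2.52], [-1.04, 4.18], [0, 3.07], [-2.55, 2.55]. Speed limits (rad/s): [2.22, 2.22, 2.57, 3.14, 3.14, 3.14].

### API

Orientations are given as a rotation vector (axis times angle).
In Python, from rig import sensors, vision, order gives the robot as it stands.
- The arm moves only by the tool send_rows, never from a script. Its argument "plan" is text: rows parted by semicolons, each of 5 numbers parted by spaces: the shift along the tool's x, y, z in m, then the turn about the tool's z in degrees, then the finger opening in m, from 0 to 0.094. In form: x y z twist jaw; .... A call has 1 to 12 rows; each row shifts and turns the commanded pose from where the row before left it, along the tool's axes as they then stand; what a row does not reach is not made up. A row lasts 1/8 s, in which the tool goes at most 62.5 mm and 10.7 degrees, less where a joint would pass 70% of its speed; a pose out of reach is approached as far as the arm can. A call with a gripper value outside its range is refused whole. The fingers move at their own pace and stop on an object; the grip force is fixed at half the most. Time passes only in rows, so rows that do not move let the fingers close. It gives the time, the measured TCP pose, the force and the opening at its end, in the units of the state.
- sensors.observe(): the state, without advancing time (a new reading comes with each control period).
- vision.capture(name): name is "scene" or "top" or "wrist"; returns (picture, depth): 400x640x3 uint8, red, green, blue; 400x640 float32, m along the optical axis (not along the pixel's ray), 0 where there is no reading.
- vision.get_calibration(name): a dict with "fx", "fy", "cx", "cy" (pixels), "R" (3x3) and "t" (3): a world point X has camera coordinates R X + t. Camera axes: x right, y down, z forward; pixel columns grow to the right and rows downward; lengths in m; the calibration is good to about 2 mm. A picture is of the moment at which its call begins: read the wrist's pose just before it. get_calibration takes no time and is no camera call; for the wrist camera it gives the pose at the moment of the call.
- order.close_job(): hands the job in, once; it reports no verdict.
The state is a dict: "time": time; "qpos": joint angles; "dq": joint speeds; "effort": joint torques, N m; "tcp_pos": TCP position; "eef_rot": TCP orientation; "force": force on the tool from outside, world axes, zero at the start; "moment": the same for the moment, N m; "grip_width": finger opening in m.
Only numpy, scipy, OpenCV 4.12 (cv2) and the standard library are available. Lean on these libraries where they do the work, as an engineer would, in place of code of your own. Each camera call takes 0.05 s, during which the arm holds its last target.

### The job

Load the two white rollers that have a steel stub into the sloping feed chute, one behind the other and both with the stub pointing uphill. The first runs down against the spring plunger; push the second one downhill against it until its stub can be tipped down behind the upper stop, so that both lie fully down on the rails, clamped between stop and plunger. Leave the plain roller and everything else on the bench where they are.

Things in the scene. Friction and masses are not known exactly. Their poses are not given: they have to be found in the camera images.
- chute: Fixed feed chute on the bench; origin at bench level below the middle of the two roller places (its grey foot, 340 x 100 x 10 mm, is centred 20 mm further downhill), x towards the low end. It carries two parallel polished, very slippery steel rods (10 mm thick, 26 mm between centres, 36 mm over the outsides, 230 mm long) sloping at 20 degrees. Its sides are open: fingers can straddle the rods.
- chute_top (a point): Frame at the chute's high end: x points DOWNHILL along the rods, y across, z square to the rods (up). The point is on the axis of a roller lying on the rods (27 mm above the rods' centre lines), at the inner face of the upper stop, 155 mm above the bench. The upper stop is a steel plate 40 mm wide, 8 mm thick, its top edge at z = +3 mm here, so it stands in the way of a stub lying on the rods.
- upper_seat (a point): Where the middle of the 70 mm body of the upper roller lies once both are loaded: 65 mm downhill of chute_top, same axes as chute_top. The stub's end then touches the upper stop.
- lower_seat (a point): Where the body middle of the lower roller lies once both are loaded: 165 mm downhill of chute_top, same axes. Before the second roller is in, the first rests on the extended plunger about 8 mm higher up the slope.
- plunger (a joint): Spring plunger at the chute's low end: a steel disc 34 mm across facing uphill, centred on the rollers' axis. 0 = extended, its face then 192 mm downhill of chute_top; grows in m as it is pushed downhill, up to 0.020. The spring takes 3 N to start and 0.5 N more per mm. With both rollers (200 mm) between stop and plunger it reads about 0.008.
- roller_a_mid (a point): White nylon roller with a steel stub, loose, lying on the bench: body 50 mm diameter, 70 mm long, flat ends, then a coaxial stub 26 mm diameter, 30 mm long at one end (100 mm over all, 0.2 to 0.4 kg). The point is on the axis at mid-body, 25 mm above the bench; x points along the axis TOWARDS the stub: plain end at x = -35 mm, stub from +35 to +65 mm. It may roll about x.
- roller_a_stub (a point): Centre of the end face of roller_a's stub (65 mm from roller_a_mid along the axis).
- roller_b_mid (a point): A second roller, the same in all ways as roller_a; same point and axes.
- roller_b_stub (a point): Centre of the end face of roller_b's stub.
- plain_mid (a point): A bystander: plain white nylon roller, 50 mm diameter, 90 mm long, no stub; the point is its centre. To be left alone.
- ring_gauge: A bystander: polished steel ring, 90 mm outside, 30 mm high; origin at the centre of its underside.
- mallet: A bystander: copper-headed mallet lying on the bench, about 230 mm long; origin under the middle of its handle, x axis towards the head.
- caliper: A bystander: steel caliper lying flat, 200 mm long; origin under the middle of its beam.
Mind the look-alikes: they are no part of the job. What is shaped like the part that bears roller_b_mid but pink is not meant.

How it is judged:
By the outcome, as a careful person would: the job done as asked, in the order asked, and still so for the second after the job is handed in, with the robot touching nothing.
It also fails if it takes over 59 s, if anything falls off the work surface, if the arm or the gripper's body presses on something with over 40 N, if the wrist force passes 120 N, or if a joint passes its speed limit or range.

## Working session

There is one attempt and no reset: what is moved stays moved. The work goes in short steps, Python scripts to look and compute and a tool call to move; the robot and the scene stay as the last step left them, time stands still between calls to the robot, and variables do not carry over. Pictures are saved under pics/ and viewed, and the job is handed in when it is done.

Besides the shell and the picture viewer there is one more tool, called as a command line: name --argument value ..., lists and objects as JSON in quotes. send_rows: Moves the arm, as the interface text tells. Its arguments: {"type":"object","properties":{"plan":{"type":"string"}},"required":["plan"]}

```bash
ls; mkdir -p pics; cat > h.py <<'E'
import numpy as np,cv2
from rig import sensors,vision,order
from scipy.spatial.transform import Rotation as R
def snap(n,f):
    c=vision.get_calibration(n); p,d=vision.capture(n); cv2.imwrite('pics/'+f+'.png',p[:,:,::-1]); np.savez('pics/'+f+'.npz',p=p,d=d,**{k:np.array(v) for k,v in c.items()}); return p,d,c
def ld(f):
    z=np.load('pics/'+f+'.npz'); return z['p'],z['d'],{k:z[k] for k in('fx','fy','cx','cy','R','t')}
def ray(c,u,v):
    r=np.array([(u-c['cx'])/c['fx'],(v-c['cy'])/c['fy'],1.]); Rm=np.array(c['R']); return -Rm.T@np.array(c['t']),Rm.T@r
def onz(c,u,v,z):
    o,r=ray(c,u,v); return o+r*(z-o[2])/r[2]
def cloud(d,c):
    v,u=np.mgrid[:d.shape[0],:d.shape[1]]
    P=np.stack([(u-c['cx'])/c['fx']*d,(v-c['cy'])/c['fy']*d,d],-1)
    return (P-np.array(c['t']))@np.array(c['R'])
def proj(c,X):
    q=np.array(c['R'])@np.array(X)+np.array(c['t']); return c['fx']*q[0]/q[2]+c['cx'],c['fy']*q[1]/q[2]+c['cy']
def tri(c1,a,c2,b):
    o1,r1=ray(c1,*a);o2,r2=ray(c2,*b)
    A=np.stack([r1,-r2],1); s=np.linalg.lstsq(A,o2-o1,rcond=None)[0]
    p,q=o1+r1*s[0],o2+r2*s[1]; return (p+q)/2,np.linalg.norm(p-q)
E
python3 - <<'E'
from h import *
for n in('scene','top'):
    p,d,c=snap(n,n+'0'); print(n,c)
s=sensors.observe();print(s)
E
```

```text
pics
scene {'fx': 482.6916206036904, 'fy': 482.6916206036904, 'cx': 314.39264152579744, 'cy': 194.78599640159874, 'R': array([[ 0.35444186,  0.93506211,  0.00546007],
       [ 0.61150083, -0.22736828, -0.75787228],
       [-0.70741621,  0.2719605 , -0.6523801 ]]), 't': array([-0.09046611, -0.21931677,  1.56207797])}
top {'fx': 452.29567223430485, 'fy': 452.29567223430485, 'cx': 312.11093484881224, 'cy': 202.02233837994314, 'R': array([[ 0.01005553, -0.99971783, -0.02152097],
       [-0.99609137, -0.00812566, -0.08795431],
       [ 0.08775462,  0.02232128, -0.99589201]]), 't': array([-0.07039468,  0.47488228,  1.27370462])}
{'time': 0.1, 'qpos': array([-1.40358902e+00,  3.00389186e-01,  1.52151908e+00, -7.14072293e-06,
        1.32069647e+00, -6.65894330e-02]), 'dq': array([-0.00117321, -0.00276953, -0.00092938,  0.00104062, -0.00044361,
        0.0020243 ]), 'effort': array([ 1.02365553e-03, -5.32646406e+01, -3.53282690e+01,  7.08797760e-02,
        2.34999123e-02, -4.68025814e-05]), 'tcp_pos': array([ 0.12738173, -0.53480418,  0.20495749]), 'eef_rot': array([-3.11914791e+00, -3.66296118e-01,  9.07694486e-05]), 'force': array([-0.19238445, -0.08464365,  1.07942491]), 'moment': array([-0.00393435, -0.0136354 ,  0.00046808]), 'grip_width': 0.09393825313706283}
```

View pics/scene0.png

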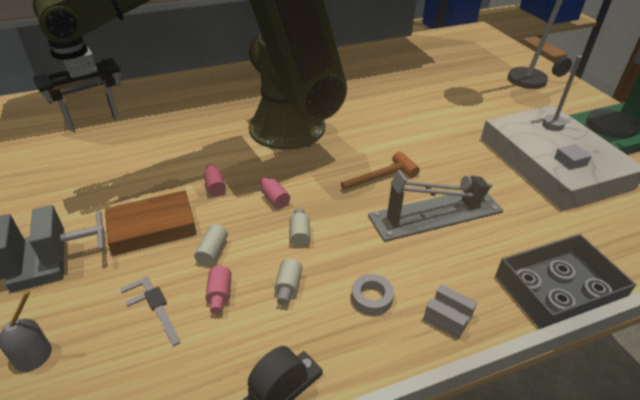

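View pics/top0.png

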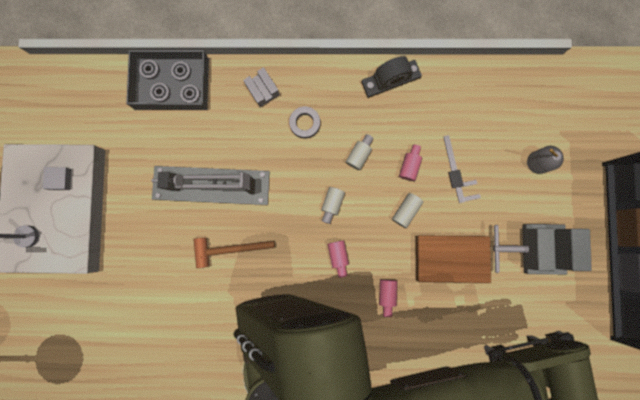

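Candidates in the top view:
- White rollers with a stub: (360,152) and (333,204).
- Plain white roller, not wanted: (408,210).
- Pink look-alikes, not wanted: (411,163), (339,257) and (388,297).

In the scene view, the white stub rollers are at (288,280) and (300,228), and the plain one is at (211,245). The chute's tall stop is on the −y side, so downhill is +y. Next I'll check a close crop and measure.

```bash
python3 - <<'E'
from h import *
p,d,c=ld('top0'); q,e,k=ld('scene0')
a=cv2.resize(p[110:240,300:440],None,fx=4,fy=4,interpolation=cv2.INTER_CUBIC)
cv2.imwrite('pics/crop1.png',a[:,:,::-1])
a=cv2.resize(q[150:250,350:520],None,fx=4.5,fy=4.5,interpolation=cv2.INTER_CUBIC)
cv2.imwrite('pics/crop2.png',a[:,:,::-1])
a=cv2.resize(p[155:215,140:285],None,fx=5.4,fy=5.4,interpolation=cv2.INTER_CUBIC)
cv2.imwrite('pics/crop3.png',a[:,:,::-1])
C=cloud(d,c)
for n,(u,v) in dict(A=(360,155),As=(368,139),B=(333,201),Bs=(327,219),plain=(408,210),bench=(300,230),foot=(265,200)).items(): print(n,C[v,u].round(4), onz(c,u,v,.025).round(4))
D=cloud(e,k)
for n,(u,v) in dict(A=(288,275),B=(300,228),bench=(330,260),stop=(397,180)).items(): print(n,D[v,u].round(4))
E
```

```text
A [ 0.6078 -0.2006  0.0451] [ 0.6117 -0.2023  0.025 ]
As [ 0.6559 -0.2241  0.0361] [ 0.6584 -0.2252  0.025 ]
B [ 0.4765 -0.1251  0.0464] [ 0.4785 -0.1256  0.025 ]
Bs [ 0.4262 -0.1088  0.0414] [ 0.427  -0.1089  0.025 ]
plain [ 0.4532 -0.3343  0.0452] [ 0.4546 -0.3381  0.025 ]
bench [ 0.3958 -0.0314 -0.0005] [ 0.3951 -0.0326  0.025 ]
foot [0.4813 0.0706 0.0088] [0.4798 0.0685 0.025 ]
A [ 0.6258 -0.2011  0.0495]
B [ 0.4997 -0.1294  0.049 ]
bench [ 0.5796 -0.084   0.0025]
stop [0.5192 0.1059 0.1434]
```

View pics/crop1.png

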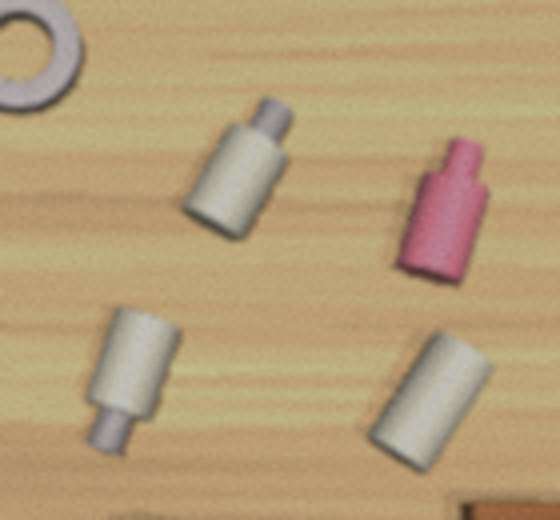

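View pics/crop2.png

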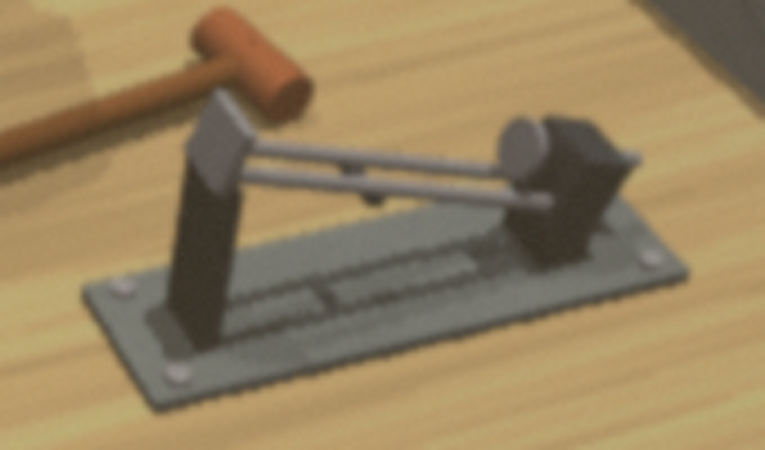

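View pics/crop3.png

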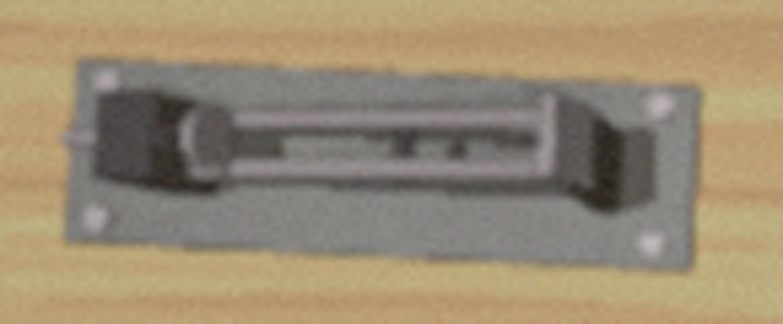

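The crop shows white bodies with grey steel stubs at top pixels (360,152) and (333,204). The roller at (408,210) is plain and (411,163) is pink, so neither is wanted. The chute's stop plate is on the right in the top view and the plunger is on the left. Next I'll measure both.

```bash
cat > m.py <<'E'
from h import *
def wmask(p):
    hsv=cv2.cvtColor(p,cv2.COLOR_RGB2HSV); 
    m=((hsv[...,1]<60)&(hsv[...,2]>135)).astype(np.uint8); return m
def rect(p,m,lo,hi,roi=None):
    if roi:
        w=np.zeros_like(m); w[roi[1]:roi[3],roi[0]:roi[2]]=1; m=m*w
    out=[]
    for k in cv2.findContours(m,cv2.RETR_EXTERNAL,cv2.CHAIN_APPROX_NONE)[0]:
        A=cv2.contourArea(k)
        if lo<A<hi: out.append((A,cv2.minAreaRect(k)))
    return out
E
python3 - <<'E'
from m import *
for f,roi in(('top0',(300,110,440,240)),('scene0',(180,190,330,320))):
    p,d,c=ld(f)
    hsv=cv2.cvtColor(p,cv2.COLOR_RGB2HSV)
    for u,v in ((360,155),(368,139),(333,200),(327,219),(300,230),(230,195),(411,170)) if f=='top0' else ((288,275),(283,296),(300,230),(330,260)): print(u,v,hsv[v,u])
    for z in rect(p,wmask(p),100,3000,roi): print(f,z, onz(c,*z[1][0],.025).round(4))
p,d,c=ld('top0');hsv=cv2.cvtColor(p,cv2.COLOR_RGB2HSV)
m=(hsv[...,1]<50).astype(np.uint8); m[:, :145]=0;m[:,285:]=0;m[:155]=0;m[215:]=0
m=cv2.morphologyEx(m,cv2.MORPH_CLOSE,np.ones((5,5)))
for z in rect(p,m,2000,9000):
    b=cv2.boxPoints(z[1]); P=np.array([onz(c,*q,.010) for q in b]); print(z,'\n',P.round(4),P.mean(0), np.linalg.norm(P-np.roll(P,1,0),axis=1))
E
```

```text
360 155 [ 26  23 190]
368 139 [177  14 159]
333 200 [ 24   7 190]
327 219 [  0  10 160]
300 230 [ 17  99 180]
230 195 [ 45   8 128]
411 170 [170  85 185]
top0 (440.5, ((408.6588134765625, 209.46470642089844), (15.415995597839355, 32.135833740234375), 32.47119140625)) [ 0.4561 -0.3399  0.025 ]
top0 (376.0, ((330.558349609375, 204.83941650390625), (15.634744644165039, 36.05389404296875), 19.98310661315918)) [ 0.4675 -0.1188  0.025 ]
top0 (364.5, ((361.1153869628906, 149.57691955566406), (15.808955192565918, 34.11405944824219), 33.690067291259766)) [ 0.6275 -0.2055  0.025 ]
top0 (214.0, ((309.5, 123.0), (26.0, 19.0), 90.0)) [ 0.7047 -0.0563  0.025 ]
288 275 [ 29  34 182]
283 296 [ 13  21 143]
300 230 [ 26  35 182]
330 260 [ 19 109 184]
scene0 (423.0, ((288.2392578125, 272.0386657714844), (18.895660400390625, 27.674379348754883), 15.52410888671875)) [ 0.5983 -0.1922  0.025 ]
scene0 (433.5, ((210.77708435058594, 239.74203491210938), (15.64250373840332, 33.91869354248047), 28.610462188720703)) [ 0.4401 -0.3328  0.025 ]
scene0 (327.0, ((299.5, 221.0), (17.0, 26.0), 0.0)) [ 0.4531 -0.1145  0.025 ]
(3756.0, ((210.04977416992188, 184.95474243164062), (116.53462982177734, 33.866390228271484), 2.726310968399048)) 
 [[0.4811 0.4026 0.01  ]
 [0.5806 0.402  0.01  ]
 [0.5665 0.0603 0.01  ]
 [0.4678 0.0631 0.01  ]] [0.52397306 0.23199364 0.01      ] [0.33977293 0.09945145 0.3420321  0.0987364 ]
```

```bash
cat >> h.py <<'E'
def st(pr=True):
    s=sensors.observe(); M=R.from_rotvec(s['eef_rot']).as_matrix()
    yaw=np.degrees(np.arctan2(M[1,0],M[0,0]))
    if pr: print('t',s['time'],'tcp',s['tcp_pos'].round(4),'yaw x',round(yaw,2),'z',M[:,2].round(3),'q',s['qpos'].round(2),'F',s['force'].round(1),'M',s['moment'].round(2),'w',round(s['grip_width'],4))
    return s,M,yaw
def rel(T,yaw=None):
    s,M,y=st(); dv=np.array(T)-s['tcp_pos']
    print('shift in tool axes now mm',(M.T@dv*1000).round(1))
    if yaw is not None:
        print('twist (tool z, down):',round(-(yaw-y),2))
        Mr=R.from_euler('z',yaw-y,degrees=True).as_matrix()@M
        print('shift in tool axes after twist mm',(Mr.T@dv*1000).round(1))
E
python3 - <<'E'
from h import *
st()
c=vision.get_calibration('wrist');s,M,y=st(False)
Rm=np.array(c['R']);o=-Rm.T@c['t'];print('cam in tool',M.T@(o-s['tcp_pos']),'axes',(M.T@Rm.T).round(3),c['fx'])
rel([0.47,-.16,.30],-90)
E
```

```text
t 0.1 tcp [ 0.1274 -0.5348  0.205 ] yaw x 13.4 z [-0.     0.001 -1.   ] q [-1.4   0.3   1.52 -0.    1.32 -0.07] F [-0.2 -0.1  1.1] M [-0.   -0.01  0.  ] w 0.0939
cam in tool [ 6.67057907e-02 -4.87763549e-05 -1.78649908e-01] axes [[-0.    -0.973 -0.233]
 [ 1.     0.    -0.001]
 [ 0.001 -0.233  0.973]] 289.9256614568408
t 0.1 tcp [ 0.1274 -0.5348  0.205 ] yaw x 13.4 z [-0.     0.001 -1.   ] q [-1.4   0.3   1.52 -0.    1.32 -0.07] F [-0.2 -0.1  1.1] M [-0.   -0.01  0.  ] w 0.0939
shift in tool axes now mm [ 420.1 -285.3  -94.7]
twist (tool z, down): 103.4
shift in tool axes after twist mm [-374.8 -342.7  -94.7]
```

```bash
python3 - <<'E'
from h import *
rel([0.47,-.13,.23],-18)
E
```

```text
t 0.1 tcp [ 0.1274 -0.5348  0.205 ] yaw x 13.4 z [-0.     0.001 -1.   ] q [-1.4   0.3   1.52 -0.    1.32 -0.07] F [-0.2 -0.1  1.1] M [-0.   -0.01  0.  ] w 0.0939
shift in tool axes now mm [ 427.1 -314.4  -24.7]
twist (tool z, down): 31.4
shift in tool axes after twist mm [ 200.8 -490.9  -24.5]
```

send_rows --plan "0 0 -0.008 10.5 0.094; 0 0 -0.008 10.5 0.094; 0 0 -0.008 10.4 0.094; 0.022 -0.054 0 0 0.094; 0.022 -0.054 0 0 0.094; 0.022 -0.054 0 0 0.094; 0.022 -0.054 0 0 0.094; 0.022 -0.054 0 0 0.094; 0.022 -0.054 0 0 0.094; 0.022 -0.054 0 0 0.094; 0.022 -0.054 0 0 0.094; 0.022 -0.054 0 0 0.094"

```text
time: 1.6
tcp_pos: [0.4669, -0.1323, 0.2294]
eef_rot: [3.103, -0.491, -0.0]
force: [0.2, -1.0, 0.3]
grip_width: 0.0942
```

```bash
python3 - <<'E'
from h import *
rel([0.47,-.13,.23],-18)
p,d,c=snap('wrist','w1')
E
```

```text
t 1.6 tcp [ 0.4669 -0.1323  0.2294] yaw x -18.0 z [-0. -0. -1.] q [-0.35  0.14  1.66 -0.    1.34  1.53] F [ 0.2 -1.   0.3] M [-0.06  0.   -0.03] w 0.0942
shift in tool axes now mm [ 2.3 -3.1 -0.6]
twist (tool z, down): -0.0
shift in tool axes after twist mm [ 2.3 -3.1 -0.6]
```

View pics/w1.png

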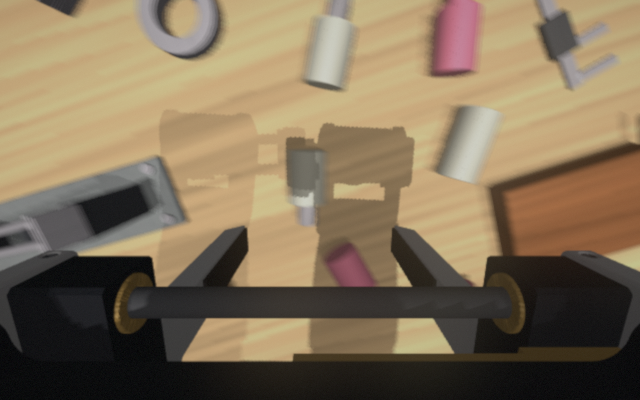

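The wrist view shows roller B at about (306,178), in shadow and lined up with the tool, with its stub pointing down the image to (307,222). Roller A is at the top, at (330,50). I'll fit both from depth and masks.

```bash
cat >> m.py <<'E'
def rollfit(f,guess,rad=.075):
    p,d,c=ld(f); C=cloud(d,c); g=np.array(guess)
    m=(d>0)&(np.hypot(C[...,0]-g[0],C[...,1]-g[1])<rad)&(C[...,2]>.015)&(C[...,2]<.06)
    m=cv2.morphologyEx(m.astype(np.uint8),cv2.MORPH_OPEN,np.ones((2,2)))>0
    P=C[m]; q=P[:,:2]; b=q.mean(0); w=np.linalg.svd(q-b,full_matrices=False)[2][0]
    # outline by minAreaRect in world xy
    r=cv2.minAreaRect((q*1000).astype(np.float32))
    s=(q-b)@w; n=np.array([-w[1],w[0]]); t=(q-b)@n
    print(f,'n',len(q),'mean',b.round(4),'dir',w.round(3),'ang',np.degrees(np.arctan2(w[1],w[0])).round(1),'len',np.percentile(s,[1,99]).round(4),'wid',np.percentile(t,[1,99]).round(4),'topz',np.percentile(P[:,2],97).round(4),'rect',r)
    # width profile
    for a in np.arange(s.min(),s.max(),.006):
        k=(s>=a)&(s<a+.006)
        if k.sum()>3: print('  s',round(a+.003,4),'t',t[k].min().round(4),t[k].max().round(4),'z',P[k,2].max().round(4))
    return P
E
python3 - <<'E'
from m import *
p,d,c=ld('w1')
a=cv2.resize(p[130:240,250:370],None,fx=5,fy=5,interpolation=cv2.INTER_CUBIC); cv2.imwrite('pics/crop4.png',a[:,:,::-1])
rollfit('w1',(.465,-.12)); rollfit('top0',(.465,-.12))
rollfit('top0',(.625,-.205))
E
```

```text
w1 n 2425 mean [ 0.4719 -0.1239] dir [-0.952  0.305] ang 162.2 len [-0.0423  0.0575] wid [-0.0239  0.0245] topz 0.0498 rect ((469.2809143066406, -122.25434112548828), (50.85758972167969, 134.94436645507812), 72.39656066894531)
  s -0.0615 t 0.01 0.01 z 0.408
  s -0.0435 t -0.0238 0.022 z 0.05
  s -0.0375 t -0.0241 0.0244 z 0.0504
  s -0.0315 t -0.0243 0.0244 z 0.0504
  s -0.0255 t -0.0245 0.0244 z 0.0509
  s -0.0195 t -0.0246 0.0245 z 0.0508
  s -0.0135 t -0.0232 0.0245 z 0.0505
  s -0.0075 t -0.0232 0.0245 z 0.0505
  s -0.0015 t -0.0234 0.0246 z 0.05
  s 0.0045 t -0.0236 0.0246 z 0.0511
  s 0.0105 t -0.0238 0.0247 z 0.0499
  s 0.0165 t -0.0241 0.0247 z 0.0503
  s 0.0225 t -0.0243 0.0247 z 0.0501
  s 0.0285 t -0.0244 0.0247 z 0.0497
  s 0.0345 t -0.0261 0.0247 z 0.0383
  s 0.0405 t -0.0232 0.0203 z 0.0379
  s 0.0465 t -0.0129 0.0116 z 0.038
  s 0.0525 t -0.0131 0.0116 z 0.0381
  s 0.0585 t -0.0132 0.0116 z 0.0376
  s 0.0645 t 0.0101 0.0116 z 0.0002
  s 0.0705 t -0.0136 0.0101 z -0.0001
top0 n 530 mean [ 0.4656 -0.1255] dir [-0.949  0.317] ang 161.5 len [-0.0445  0.053 ] wid [-0.0237 
[... 918 characters left out ...]
04688), (48.63545608520508, 106.7978286743164), 60.67881774902344)
  s -0.0568 t -0.0105 0.0101 z 0.041
  s -0.0508 t -0.0138 0.0106 z 0.0392
  s -0.0448 t -0.0134 0.0097 z 0.042
  s -0.0388 t -0.0126 0.0182 z 0.0405
  s -0.0328 t -0.0137 0.0213 z 0.0444
  s -0.0268 t -0.0232 0.0228 z 0.0508
  s -0.0208 t -0.0241 0.0233 z 0.0517
  s -0.0148 t -0.0237 0.0214 z 0.0529
  s -0.0088 t -0.0245 0.0235 z 0.0526
  s -0.0028 t -0.0239 0.0226 z 0.0551
  s 0.0032 t -0.0245 0.0241 z 0.052
  s 0.0092 t -0.0237 0.0221 z 0.054
  s 0.0152 t -0.0223 0.0242 z 0.0525
  s 0.0212 t -0.0231 0.0232 z 0.0504
  s 0.0272 t -0.0237 0.0248 z 0.0522
  s 0.0332 t -0.0232 0.0244 z 0.052
  s 0.0392 t -0.0223 0.0219 z 0.0525
```

View pics/crop4.png

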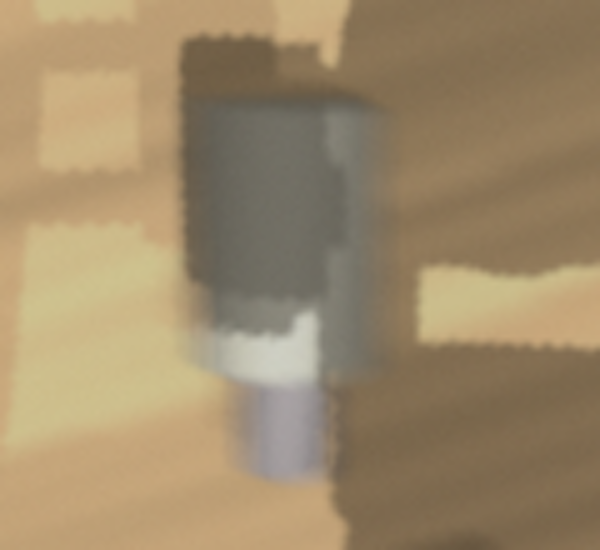

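```bash
python3 - <<'E'
from m import *
p,d,c=snap('wrist','w2')
rollfit('w2',(.475,-.125),.08); 
rollfit('w2',(.615,-.205),.08)
st()
E
```

```text
w2 n 2417 mean [ 0.4722 -0.1239] dir [-0.954  0.3  ] ang 162.6 len [-0.0421  0.0581] wid [-0.0237  0.0251] topz 0.0498 rect ((469.62738037109375, -123.59733581542969), (50.782989501953125, 136.33299255371094), 71.40811157226562)
  s -0.0625 t 0.0057 0.0057 z 0.4078
  s -0.0445 t -0.0222 0.0168 z 0.0497
  s -0.0385 t -0.024 0.0249 z 0.0507
  s -0.0325 t -0.0241 0.025 z 0.0503
  s -0.0265 t -0.0243 0.0251 z 0.0506
  s -0.0205 t -0.0244 0.0251 z 0.0508
  s -0.0145 t -0.0231 0.0251 z 0.0512
  s -0.0085 t -0.0233 0.0251 z 0.0503
  s -0.0025 t -0.0233 0.0251 z 0.0503
  s 0.0035 t -0.0235 0.0252 z 0.051
  s 0.0095 t -0.0236 0.0252 z 0.051
  s 0.0155 t -0.0238 0.0252 z 0.0506
  s 0.0215 t -0.0239 0.0253 z 0.0508
  s 0.0275 t -0.0241 0.0253 z 0.0504
  s 0.0335 t -0.0139 0.0253 z 0.0379
  s 0.0395 t -0.0256 0.0224 z 0.0389
  s 0.0455 t -0.0127 0.0122 z 0.0389
  s 0.0515 t -0.0128 0.0122 z 0.038
  s 0.0575 t -0.0129 0.0122 z 0.0381
  s 0.0635 t 0.0107 0.0107 z -0.0001
  s 0.0695 t -0.013 0.0107 z 0.0008
w2 n 3310 mean [ 0.6149 -0.2005] dir [-0.858  0.514] ang 149.1 len [-0.0546  0.0403] wid [-0
[... 341 characters left out ...]
0.0252 z 0.0392
  s -0.0327 t -0.0128 0.0259 z 0.047
  s -0.0267 t -0.0248 0.0262 z 0.0505
  s -0.0207 t -0.0247 0.0264 z 0.051
  s -0.0147 t -0.0247 0.0267 z 0.0512
  s -0.0087 t -0.0243 0.0267 z 0.0505
  s -0.0027 t -0.0243 0.0269 z 0.0516
  s 0.0033 t -0.0243 0.0269 z 0.0518
  s 0.0093 t -0.0239 0.0272 z 0.0501
  s 0.0153 t -0.0239 0.0274 z 0.0499
  s 0.0213 t -0.0235 0.0274 z 0.0505
  s 0.0273 t -0.0234 0.0277 z 0.0504
  s 0.0333 t -0.0234 0.0276 z 0.0511
  s 0.0393 t -0.023 0.026 z 0.0512
  s 0.0993 t -0.0022 -0.0022 z 0.4078
t 1.7 tcp [ 0.4679 -0.1304  0.2289] yaw x -17.73 z [-0.     0.001 -1.   ] q [-0.35  0.14  1.66  0.    1.34  1.53] F [-0.3  0.5  0.9] M [ 0.01 -0.02  0.01] w 0.0939
```

```bash
python3 - <<'E'
from m import *
rel((.4692,-.123,.008),-17.6)
E
```

```text
t 1.7 tcp [ 0.4679 -0.1304  0.2289] yaw x -17.73 z [-0.     0.001 -1.   ] q [-0.35  0.14  1.66  0.    1.34  1.53] F [-0.3  0.5  0.9] M [ 0.01 -0.02  0.01] w 0.0939
shift in tool axes now mm [ -0.9  -7.3 220.9]
twist (tool z, down): -0.13
shift in tool axes after twist mm [ -0.8  -7.3 220.9]
```

send_rows --plan "-0.001 -0.0073 0.05 0 0.085; 0 0 0.06 0 0.085; 0 0 0.05 0 0.085; 0 0 0.04 0 0.085; 0 0 0.02 0 0.085; 0 0 0 0 0.085; 0 0 0 0 0.04; 0 0 0 0 0.04; 0 0 0 0 0.04; 0 0 0 0 0.04"

```text
time: 2.95
tcp_pos: [0.4674, -0.1268, 0.0098]
eef_rot: [3.103, -0.491, 0.001]
force: [0.3, -0.1, 2.1]
grip_width: 0.0494
```

```bash
python3 - <<'E'
from m import *
rel((.4692,-.123,.008),-17.6)
E
```

```text
t 2.95 tcp [ 0.4674 -0.1268  0.0098] yaw x -18.0 z [ 0.001 -0.    -1.   ] q [-0.34  0.42  1.87 -0.    0.85  1.54] F [ 0.3 -0.1  2.1] M [ 0.14 -0.06  0.06] w 0.0494
shift in tool axes now mm [ 0.5 -4.2  1.8]
twist (tool z, down): -0.4
shift in tool axes after twist mm [ 0.5 -4.2  1.8]
```

send_rows --plan "0 0 -0.04 0 0.04; 0 0 -0.06 0 0.04; 0 0 -0.06 0 0.04; 0 0 -0.06 -5 0.04; 0 0 0 -10 0.04; 0 0 0 -10 0.04; 0 0 0 -10 0.04"

```text
time: 3.82
tcp_pos: [0.4669, -0.1267, 0.2291]
eef_rot: [-3.105, -0.473, 0.001]
force: [0.4, -0.3, -4.6]
grip_width: 0.0495
```

```bash
python3 - <<'E'
from m import *
s,M,y=st()
p,d,c=snap('wrist','w3')
C=cloud(d,c); L=(C-s['tcp_pos'])@M  # tool frame
m=(d>0)&(abs(L[...,1])<.028)&(L[...,2]>-.05)&(L[...,2]<.03)&(abs(L[...,0])<.1)
P=L[m]
for a in np.arange(-.08,.08,.008):
    k=(P[:,0]>=a)&(P[:,0]<a+.008)
    if k.sum()>3: print(round(a+.004,3),'y',P[k,1].min().round(4),P[k,1].max().round(4),'ztop',np.percentile(P[k,2],5).round(4))
rel((.52,.22,.2),87.7)
E
```

```text
t 3.825 tcp [ 0.4669 -0.1267  0.2291] yaw x 17.33 z [-0.001  0.    -1.   ] q [-0.34  0.13  1.67 -0.    1.34  0.93] F [ 0.4 -0.3 -4.6] M [-0.04 -0.03  0.02] w 0.0495
-0.052 y -0.0126 0.0124 ztop -0.0273
-0.044 y -0.0124 0.0123 ztop -0.0277
-0.036 y -0.0028 0.0025 ztop -0.0283
-0.02 y -0.025 0.0233 ztop -0.0296
-0.012 y -0.0249 0.0248 ztop -0.0393
-0.004 y -0.025 0.0248 ztop -0.0433
0.004 y -0.0264 0.0262 ztop -0.0449
0.012 y -0.028 0.028 ztop -0.0423
0.02 y -0.025 0.024 ztop -0.0397
0.028 y -0.0245 0.0237 ztop -0.0396
0.036 y -0.0248 0.024 ztop -0.0397
0.044 y -0.0246 0.0239 ztop -0.0393
t 3.875 tcp [ 0.4669 -0.1266  0.2291] yaw x 17.83 z [-0.001  0.    -1.   ] q [-0.34  0.13  1.67 -0.    1.34  0.92] F [ 0.3 -1.1 -4. ] M [ 0.06  0.   -0.  ] w 0.0492
shift in tool axes now mm [ 156.7 -313.7   29.1]
twist (tool z, down): -69.87
shift in tool axes after twist mm [348.5  39.2  28.8]
```

View pics/w3.png

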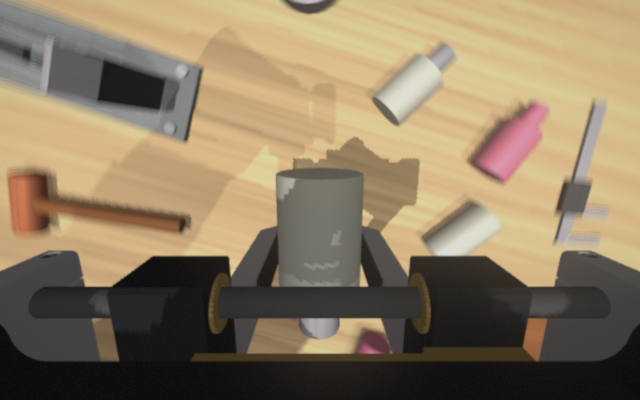

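```bash
cat >> h.py <<'E'
u=np.array([.040,.9992,0]);u/=np.linalg.norm(u)
TOP=np.array([.5189,.104,.155]); a20=np.radians(20)
CX=u*np.cos(a20)+np.array([0,0,-np.sin(a20)]); CY=np.cross([0,0,1],u); CZ=np.cross(CX,CY)
def chute(P): P=np.asarray(P)-TOP; return np.stack([P@CX,P@CY,P@CZ],-1)
def world(s,y=0,z=0): return TOP+CX*s+CY*y+CZ*z
E
python3 - <<'E'
from h import *
print(CY,CZ)
for f in('top0','scene0','w3'):
    p,d,c=ld(f); L=chute(cloud(d,c)); L[d==0]=9
    b=(abs(L[...,1])<.03)&(L[...,2]>-.03)&(L[...,0]>-.03)&(L[...,0]<.25)&(L[...,2]<.03)
    P=L[b]; print(f,len(P))
    for a in np.arange(-.02,.25,.01):
        k=(P[:,0]>=a)&(P[:,0]<a+.01)
        if k.sum()>3: print(' ',round(a+.005,3),'y',np.percentile(P[k,1],[2,50,98]).round(4),'z',np.percentile(P[k,2],[5,50,95]).round(4),k.sum())
E
```

```text
[-0.99919968  0.03999999  0.        ] [0.0136808  0.34174642 0.93969262]
top0 900
  0.005 y [-0.0184  0.0007  0.0199] z [-0.0281 -0.0077  0.0066] 133
  0.015 y [-0.0171  0.0052  0.0221] z [-0.0283  0.0043  0.0073] 21
  0.025 y [-0.0165  0.0132  0.0178] z [-0.0237 -0.0177 -0.0163] 7
  0.035 y [-0.0171  0.0098  0.0181] z [-0.0238 -0.0197 -0.0156] 29
  0.045 y [-0.0171  0.0005  0.018 ] z [-0.0226 -0.0202 -0.0177] 22
  0.055 y [-0.0176 -0.009   0.018 ] z [-0.0237 -0.0201 -0.0172] 29
  0.065 y [-0.0178  0.0005  0.0178] z [-0.0243 -0.0196 -0.0173] 22
  0.075 y [-0.0179  0.0099  0.0181] z [-0.0258 -0.0194 -0.0166] 29
  0.085 y [-0.0147  0.0005  0.0184] z [-0.0222 -0.0203 -0.0167] 20
  0.095 y [-0.0143  0.0097  0.0181] z [-0.0246 -0.0198 -0.0156] 24
  0.105 y [-0.0142  0.0065  0.0178] z [-0.029  -0.0201 -0.0162] 29
  0.115 y [-0.0148  0.0038  0.0182] z [-0.0274 -0.0213 -0.0179] 27
  0.125 y [-0.0145  0.0102  0.0183] z [-0.0216 -0.019  -0.0153] 23
  0.135 y [-0.0145  0.01    0.0182] z [-0.0226 -0.0203 -0.0167] 22
  0.145 y [-0.0151  0.01    0.0182] z [-0.0234 -0.0207 -0.0189] 20
  0.155 y [-0
[... 2402 characters left out ...]
5 -0.0078  0.0076] 2655
  0.015 y [-0.0225 -0.0038  0.0185] z [-0.0293  0.0076  0.0082] 161
  0.025 y [-0.0224 -0.0219  0.0174] z [-0.029  -0.0277 -0.0275] 5
  0.065 y [-0.0183 -0.0101  0.0155] z [-0.0199 -0.0177 -0.0166] 120
  0.075 y [-0.0186 -0.0098  0.016 ] z [-0.0207 -0.0181 -0.0167] 154
  0.085 y [-0.0186 -0.0091  0.0159] z [-0.0203 -0.0179 -0.0166] 151
  0.095 y [-0.0185 -0.0094  0.0159] z [-0.0203 -0.018  -0.0169] 146
  0.105 y [-0.0185 -0.0011  0.0155] z [-0.0294 -0.0192 -0.017 ] 222
  0.115 y [-0.0184 -0.0008  0.0157] z [-0.027  -0.0199 -0.0169] 247
  0.125 y [-0.0187 -0.0099  0.0161] z [-0.0206 -0.018  -0.0166] 132
  0.135 y [-0.0189 -0.0127  0.0076] z [-0.0211 -0.0192 -0.0172] 30
```

```bash
python3 - <<'E'
from h import *
for f in('top0','scene0','w3'):
    p,d,c=ld(f); L=chute(cloud(d,c)); L[d==0]=9
    b=(abs(L[...,1])<.012)&(L[...,2]>0)&(L[...,0]>.19)&(L[...,0]<.22)&(L[...,2]<.02)
    print(f,'plunger x hist',np.histogram(L[b][:,0],np.arange(.19,.221,.002))[0])
    b=(abs(L[...,1])<.015)&(L[...,2]>.004)&(L[...,0]>-.02)&(L[...,0]<.03)&(L[...,2]<.02)
    print('stop top x hist -20..30 by 2mm',np.histogram(L[b][:,0],np.arange(-.02,.031,.002))[0],'z',np.percentile(L[b][:,2],[10,50,90]).round(4))
    b=(abs(L[...,1])<.015)&(L[...,2]>-.02)&(L[...,2]<.004)&(L[...,0]>-.02)&(L[...,0]<.03)
    print('stop face',np.histogram(L[b][:,0],np.arange(-.02,.031,.002))[0])
E
```

```text
top0 plunger x hist [ 0  0  0  0  0  0  7 18 18  3  0  2  1  2  4]
stop top x hist -20..30 by 2mm [0 0 0 0 0 0 0 0 0 0 0 1 9 6 7 8 2 0 0 0 0 0 0 0 0] z [0.0044 0.0056 0.0083]
stop face [ 0  0  0  0  0  0  0  0  0  0  0  4 32 15  0  0  1  0  0  0  0  0  0  2
  1]
scene0 plunger x hist [ 0  0  0  0  0  0  7 20 21  6  0  1  0  0  0]
stop top x hist -20..30 by 2mm [ 0  0  0  0  0  0  0  0  0  0  0  1  6 11  3  8  2  0  0  0  0  0  0  0
  0] z [0.0054 0.0075 0.0097]
stop face [ 0  0  0  0  0  0  0  0  0  0  0  5 37 35  3  0  0  0  0  0  0  0  0  0
  0]
w3 plunger x hist [0 0 0 0 0 0 0 0 0 0 0 0 0 0 0]
stop top x hist -20..30 by 2mm [  0   0   0   0   0   0   0   0   0   0   0   3 115 166  68  69  32   4
   1   0   0   0   0   0   0] z [0.0049 0.0073 0.0081]
stop face [  0   0   0   0   0   0   0   0   0   0   0   7 530 676  10   0   0   0
   0   0   0   0   0   0   0]
```

```bash
sed -i 's/^TOP=.*/TOP=np.array([.5205,.118,.155]); a20=np.radians(20)/' h.py; python3 - <<'E'
from h import *
g=world(.138)-[0,0,.0147]; print('final',g, 'upper',world(0.053)-[0,0,.0147])
rel(g+[0,0,.10],87.7)
E
```

```text
final [0.5256871  0.2475738  0.09310122] upper [0.52249215 0.16776385 0.12217293]
t 3.875 tcp [ 0.4669 -0.1266  0.2291] yaw x 17.83 z [-0.001  0.    -1.   ] q [-0.34  0.13  1.67 -0.    1.34  0.92] F [ 0.3 -1.1 -4. ] M [ 0.06  0.   -0.  ] w 0.0492
shift in tool axes now mm [ 170.6 -338.2   36. ]
twist (tool z, down): -69.87
shift in tool axes after twist mm [376.3  43.7  35.6]
```

send_rows --plan "0 0 0 -10 0.04; 0 0 0 -10 0.04; 0 0 0 -10 0.04; 0 0 0 -10 0.04; 0 0 0 -10 0.04; 0 0 0 -10 0.04; 0 0 0 -10 0.04; 0.05 0.006 0 0 0.04; 0.055 0.006 0 0 0.04; 0.055 0.007 0 0 0.04; 0.055 0.006 0 0 0.04; 0.055 0.006 0 0 0.04"

```text
time: 5.38
tcp_pos: [0.5122, 0.143, 0.2292]
eef_rot: [-2.282, -2.159, 0.001]
force: [1.0, -1.1, -2.9]
grip_width: 0.0489
```

send_rows --plan "0.055 0.006 0 0 0.04; 0.045 0.006 0.01 0 0.04; 0 0 0.02 0 0.04; 0 0 0 0 0.04"

```text
time: 5.88
tcp_pos: [0.5287, 0.2404, 0.1976]
eef_rot: [-2.279, -2.16, 0.006]
force: [-0.4, 0.2, -3.2]
grip_width: 0.0494
```

```bash
python3 - <<'E'
from h import *
g=world(.138)-[0,0,.0147]
rel(g+[0,0,.10],87.7)
p,d,c=snap('wrist','w4');s,M,y=st(0)
L=(cloud(d,c)-s['tcp_pos'])@M
for n,yy in(('rodR',.013),('rodL',-.013)):pass
m=(d>0)&(L[...,2]>.05)&(L[...,2]<.16)&(abs(L[...,1])<.035)
P=L[m]
for a in np.arange(-.2,.2,.015):
    k=(P[:,0]>=a)&(P[:,0]<a+.015)
    if k.sum()>3: print(round(a+.007,3),'y',np.percentile(P[k,1],[2,50,98]).round(4),'z',np.percentile(P[k,2],[2,50]).round(4),k.sum())
E
```

```text
t 5.875 tcp [0.5287 0.2404 0.1976] yaw x 86.91 z [-0.004 -0.002 -1.   ] q [ 0.36  0.38  1.44 -0.    1.33  0.42] F [-0.4  0.2 -3.2] M [-0.05 -0.09  0.03] w 0.0494
shift in tool axes now mm [ 7.  -3.3  4.5]
twist (tool z, down): -0.79
shift in tool axes after twist mm [ 7.  -3.2  4.5]
-0.133 y [-0.0238 -0.0043  0.0188] z [0.0561 0.0664] 389
-0.118 y [-0.0229 -0.0064  0.0178] z [0.0502 0.0544] 170
0.032 y [-0.0214  0.0038  0.0133] z [0.124  0.1267] 129
0.047 y [-0.0215 -0.0061  0.0122] z [0.1254 0.1303] 276
0.062 y [-0.0216 -0.0051  0.0111] z [0.095  0.1038] 519
0.077 y [-0.0264 -0.0052  0.016 ] z [0.1048 0.1177] 632
0.092 y [-0.0272 -0.0053  0.0164] z [0.1109 0.1135] 787
0.107 y [-0.028  -0.0062  0.0159] z [0.1138 0.1171] 765
0.122 y [-0.0275 -0.0054  0.0159] z [0.1192 0.1216] 488
0.137 y [-0.0104 -0.0064 -0.0015] z [0.1305 0.1345] 151
0.152 y [-0.0102 -0.0054 -0.0018] z [0.1358 0.1367] 15
```

View pics/w4.png

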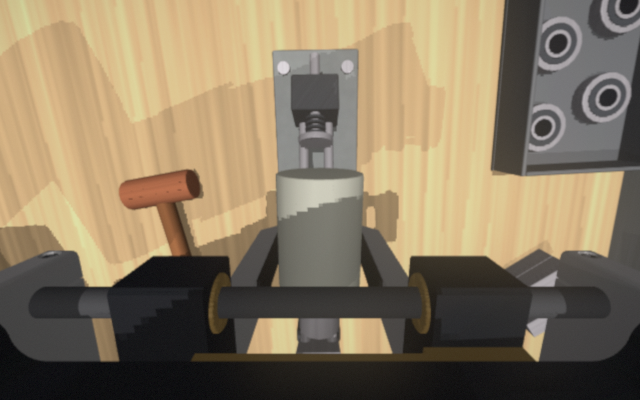

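send_rows --plan "0.006 -0.004 0.02 -0.8 0.04; 0 0 0.03 0 0.04; 0 0 0.02 0 0.04; 0 0 0.01 0 0.04; 0 0 0 0 0.04"

```text
time: 6.55
tcp_pos: [0.5261, 0.2464, 0.1199]
eef_rot: [2.265, 2.177, 0.0]
force: [-0.5, -0.5, -3.3]
grip_width: 0.0491
```

```bash
python3 - <<'E'
from h import *
rel(world(.138)-[0,0,.0147],87.7)
p,d,c=snap('wrist','w5')
p,d,c=snap('scene','s5')
cv2.imwrite('pics/s5c.png',cv2.resize(p[120:260,340:540],None,fx=4,fy=4,interpolation=cv2.INTER_CUBIC)[:,:,::-1])
E
```

```text
t 6.55 tcp [0.5261 0.2464 0.1199] yaw x 87.73 z [ 0.  0. -1.] q [ 0.37  0.45  1.52 -0.    1.17  0.41] F [-0.5 -0.5 -3.3] M [-0.01 -0.15 -0.04] w 0.0491
shift in tool axes now mm [ 1.2 -0.5 26.8]
twist (tool z, down): 0.03
shift in tool axes after twist mm [ 1.2 -0.5 26.8]
```

View pics/s5c.png

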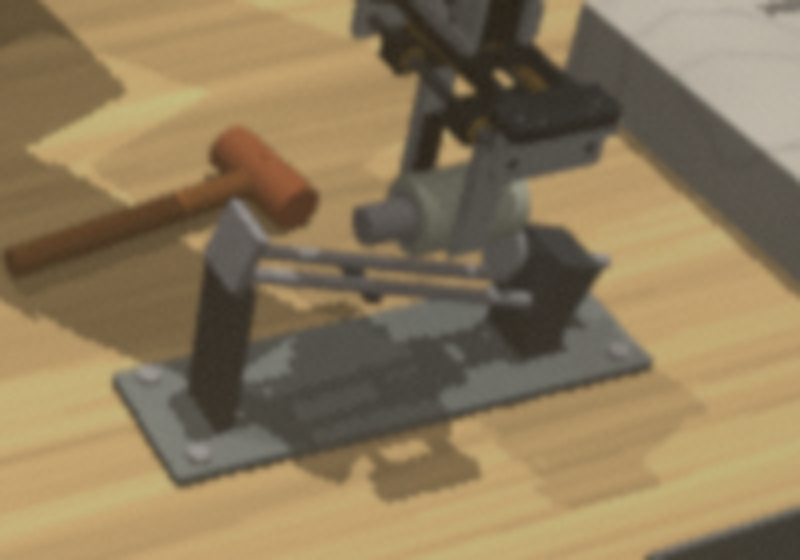

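View pics/w5.png

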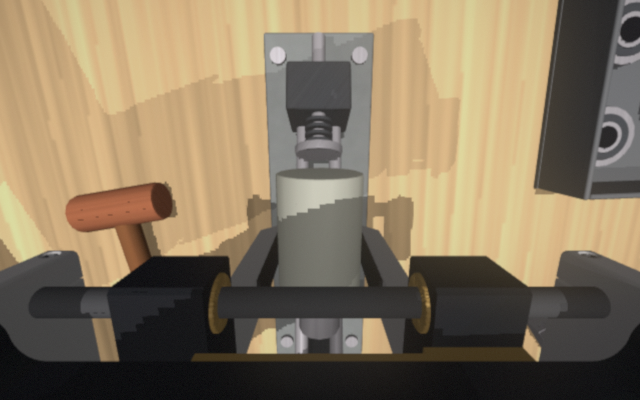

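send_rows --plan "-0.006 0 0.006 0 0.04; 0 0 0.006 0 0.04; 0 0 0.003 0 0.04; 0 0 0 0 0.04"

```text
time: 7.15
tcp_pos: [0.5256, 0.2407, 0.1042]
eef_rot: [-2.264, -2.178, 0.001]
force: [0.0, -0.6, -2.9]
grip_width: 0.0495
```

send_rows --plan "0 0 0.003 0 0.04; 0 0 0.003 0 0.04; 0 0 0 0 0.04"

```text
time: 7.52
tcp_pos: [0.526, 0.2418, 0.0997]
eef_rot: [-2.263, -2.179, -0.004]
force: [-3.2, 5.7, 6.8]
grip_width: 0.0498
```

send_rows --plan "0 0 0.002 0 0.04; 0 0 0.002 0 0.04; 0 0 0 0 0.04"

```text
time: 7.9
tcp_pos: [0.526, 0.2422, 0.0959]
eef_rot: [-2.263, -2.179, -0.005]
force: [-4.7, 7.8, 8.4]
grip_width: 0.0495
```

```bash
python3 - <<'E'
from h import *
rel(world(.132)-[0,0,.0147],87.7)
p,d,c=snap('wrist','w6');s,M,y=st(0)
L=chute(cloud(d,c)); m=(d>0)&(abs(L[...,1])<.03)&(L[...,2]>-.01)&(L[...,2]<.06)&(L[...,0]<.2)&(L[...,0]>.05)
P=L[m]
for a in np.arange(.05,.2,.008):
    k=(P[:,0]>=a)&(P[:,0]<a+.008)
    if k.sum()>3: print(round(a+.004,3),'y',np.percentile(P[k,1],[2,98]).round(4),'z',np.percentile(P[k,2],[50,95]).round(4),k.sum())
p,d,c=snap('scene','s6')
cv2.imwrite('pics/s6c.png',cv2.resize(p[120:260,340:540],None,fx=4,fy=4,interpolation=cv2.INTER_CUBIC)[:,:,::-1])
E
```

```text
t 7.9 tcp [0.526  0.2422 0.0959] yaw x 87.83 z [ 0.002  0.003 -1.   ] q [0.37 0.47 1.55 0.   1.11 0.4 ] F [-4.7  7.8  8.4] M [ 1.16  0.71 -0.05] w 0.0495
shift in tool axes now mm [-0.3 -0.5  0.8]
twist (tool z, down): 0.13
shift in tool axes after twist mm [-0.3 -0.5  0.8]
0.078 y [-0.0118  0.0118] z [0.0065 0.0085] 206
0.086 y [-0.0122  0.0118] z [0.0069 0.0091] 606
0.094 y [-0.0111  0.0116] z [0.0082 0.01  ] 256
0.102 y [-0.0264  0.0265] z [0.0567 0.0596] 98
0.11 y [-0.0262  0.0262] z [0.017  0.0586] 140
0.118 y [-0.0268  0.0272] z [0.0237 0.0569] 1797
0.126 y [-0.0291  0.029 ] z [0.0249 0.0518] 2234
0.134 y [-0.0289  0.0289] z [0.0239 0.0293] 1729
0.142 y [-0.0286  0.0286] z [0.0243 0.0283] 1504
0.15 y [-0.0232  0.0229] z [0.0262 0.0293] 1266
0.158 y [-0.0231  0.0225] z [0.0275 0.0304] 1280
0.166 y [-0.0229  0.0229] z [0.0284 0.0314] 1283
0.174 y [-0.023   0.0231] z [0.029  0.0321] 1049
0.19 y [-0.0144  0.0154] z [0.0041 0.0155] 624
0.198 y [-0.0153  0.0162] z [0.0146 0.0169] 441
```

View pics/s6c.png

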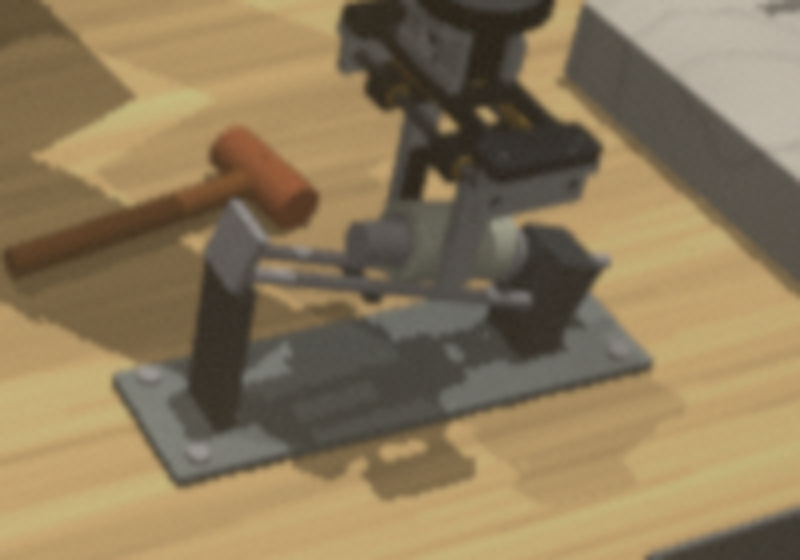

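send_rows --plan "0 0 0.002 0 0.04; 0 0 0.0015 0 0.04; 0 0 0 0 0.04"

```text
time: 8.38
tcp_pos: [0.5259, 0.2424, 0.0931]
eef_rot: [-2.263, -2.178, -0.006]
force: [-9.1, 6.6, 14.3]
grip_width: 0.0492
```

```bash
cat >> m.py <<'E'
def prof(f,a0=.0,a1=.2):
    p,d,c=ld(f)
    L=chute(cloud(d,c)); m=(d>0)&(abs(L[...,1])<.03)&(L[...,2]>-.01)&(L[...,2]<.06)
    P=L[m]
    for a in np.arange(a0,a1,.008):
        k=(P[:,0]>=a)&(P[:,0]<a+.008)
        if k.sum()>3: print(round(a+.004,3),'y',np.percentile(P[k,1],[2,98]).round(4),'z',np.percentile(P[k,2],[50,95]).round(4),k.sum())
E
python3 - <<'E'
from m import *
snap('wrist','w7');st();prof('w7',.06,.21)
E
```

```text
t 8.425 tcp [0.5259 0.2424 0.0931] yaw x 87.83 z [ 0.002  0.003 -1.   ] q [0.37 0.47 1.55 0.   1.11 0.4 ] F [-8.3  6.7 16.2] M [ 1.23  1.48 -0.11] w 0.0495
0.08 y [-0.0118  0.012 ] z [0.0102 0.0121] 177
0.088 y [-0.0121  0.0127] z [0.0103 0.0126] 686
0.096 y [-0.0115  0.012 ] z [0.0108 0.0126] 325
0.104 y [-0.0264  0.0266] z [0.0559 0.0597] 166
0.112 y [-0.0255  0.0247] z [0.0192 0.0249] 228
0.12 y [-0.0284  0.0283] z [0.0234 0.0556] 2048
0.128 y [-0.0292  0.0292] z [0.0236 0.0466] 2178
0.136 y [-0.0288  0.0288] z [0.0214 0.0253] 1734
0.144 y [-0.0282  0.0283] z [0.0213 0.025 ] 1400
0.152 y [-0.0225  0.0224] z [0.0223 0.0251] 1245
0.16 y [-0.0226  0.0225] z [0.0223 0.0252] 1209
0.168 y [-0.0228  0.0227] z [0.0225 0.0253] 1189
0.176 y [-0.0229  0.0223] z [0.0226 0.0254] 1173
0.184 y [-0.0218  0.0218] z [0.0222 0.0252] 135
0.192 y [-0.0146  0.0159] z [0.0068 0.0162] 834
0.2 y [-0.0148  0.0159] z [0.0129 0.0167] 341
0.208 y [-0.0088  0.0101] z [0.006  0.0098] 427
```

send_rows --plan "0 0 -0.001 0 0.058; 0 0 0 0 0.075; 0 0 0 0 0.09; 0 0 0 0 0.09; 0 0 -0.02 0 0.09; 0 0 -0.05 0 0.09; 0 0 -0.05 0 0.09; 0 0 0 0 0.09"

```text
time: 9.43
tcp_pos: [0.527, 0.2411, 0.2159]
eef_rot: [2.262, 2.176, 0.01]
force: [0.4, -1.0, -1.0]
grip_width: 0.0902
```

```bash
python3 - <<'E'
from m import *
snap('wrist','w8');st();prof('w8',-.01,.23)
rel((.585,-.18,.22),151-2)
E
```

```text
t 9.475 tcp [0.5261 0.2408 0.2132] yaw x 87.79 z [ 0.003  0.001 -1.   ] q [ 0.37  0.36  1.43 -0.    1.35  0.4 ] F [ 0.9  0.2 -1.5] M [-0.02 -0.08 -0.06] w 0.0901
-0.006 y [-0.0189  0.0189] z [0.0025 0.0036] 175
0.002 y [-0.0188  0.0191] z [0.0014 0.0034] 352
0.09 y [-0.0108  0.0118] z [0.01   0.0121] 24
0.098 y [-0.0123  0.0123] z [0.0105 0.0129] 208
0.106 y [-0.0124  0.0123] z [0.0108 0.0129] 207
0.114 y [-0.0124  0.0123] z [0.0109 0.0131] 223
0.122 y [-0.021   0.0218] z [0.0123 0.0241] 354
0.13 y [-0.0226  0.0229] z [0.0219 0.025 ] 420
0.138 y [-0.0221  0.023 ] z [0.0216 0.0248] 409
0.146 y [-0.0222  0.0231] z [0.0218 0.0248] 409
0.154 y [-0.0222  0.0231] z [0.0219 0.0251] 396
0.162 y [-0.0223  0.0232] z [0.0218 0.0249] 407
0.17 y [-0.0226  0.0233] z [0.0218 0.0251] 391
0.178 y [-0.0225  0.0234] z [0.0219 0.0248] 400
0.186 y [-0.0226  0.0234] z [0.0217 0.0251] 394
0.194 y [-0.0225  0.0234] z [0.0195 0.0248] 193
0.202 y [-0.0132  0.0141] z [0.0106 0.0162] 70
0.21 y [-0.0088  0.0097] z [0.0062 0.0101] 177
0.218 y [-0.0088  0.0097] z [0.006  0.0097] 99
0.226 y [-0.0212  0.0223] z [0.0084 0.0107] 553
t 9.475 tcp [0.5261 0.2408 0.2132] yaw x 87.79 z [ 0.003  0.001 -1.   ] q [ 0.37  0.36  1.43 -0.    1.35  0.4 ] F [ 0.9  0.2 -1.5] M [-0.02 -0.08 -0.06] w 0.0901
shift in tool axes now mm [-418.2   75.1   -7.1]
twist (tool z, down): -61.21
shift in tool axes after twist mm [-267.2 -330.3   -7.9]
```

View pics/w8.png

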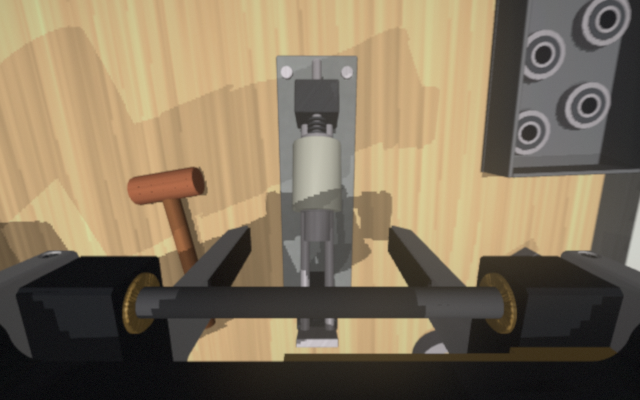

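```bash
python3 - <<'E'
from m import *
rel((.618,-.204,.22),149.1)
E
```

```text
t 9.475 tcp [0.5261 0.2408 0.2132] yaw x 87.79 z [ 0.003  0.001 -1.   ] q [ 0.37  0.36  1.43 -0.    1.35  0.4 ] F [ 0.9  0.2 -1.5] M [-0.02 -0.08 -0.06] w 0.0901
shift in tool axes now mm [-440.9  109.    -7. ]
twist (tool z, down): -61.31
shift in tool axes after twist mm [-307.2 -334.4   -8. ]
```

send_rows --plan "0 0 -0.007 -10.2 0.09; 0 0 0 -10.2 0.09; 0 0 0 -10.2 0.09; 0 0 0 -10.2 0.09; 0 0 0 -10.2 0.09; 0 0 0 -10.3 0.09; -0.038 -0.042 0 0 0.09; -0.038 -0.042 0 0 0.09; -0.038 -0.042 0 0 0.09; -0.038 -0.042 0 0 0.09; -0.038 -0.042 0 0 0.09; -0.038 -0.042 0 0 0.09"

```text
time: 10.98
tcp_pos: [0.5915, -0.0945, 0.2173]
eef_rot: [-0.836, -3.026, 0.0]
force: [0.9, 0.8, 0.2]
grip_width: 0.0899
```

send_rows --plan "-0.038 -0.042 0 0 0.09; -0.038 -0.041 0 0 0.09; 0 0 0 0 0.09"

```text
time: 11.35
tcp_pos: [0.6138, -0.2062, 0.2162]
eef_rot: [-0.842, -3.023, -0.0]
force: [-0.8, 0.2, 0.5]
grip_width: 0.09
```

```bash
python3 - <<'E'
from m import *
snap('wrist','w9')
rollfit('w9',(.61,-.2),.08)
rel((.618,-.204,.22),149.1)
E
```

```text
w9 n 2589 mean [ 0.6175 -0.1983] dir [ 0.882 -0.47 ] ang -28.1 len [-0.042  0.058] wid [-0.0235  0.0268] topz 0.0496 rect ((620.6162109375, -198.36407470703125), (51.56777572631836, 138.1148681640625), 60.54328155517578)
  s -0.0635 t -0.0053 -0.0053 z 0.3951
  s -0.0395 t -0.023 0.027 z 0.0509
  s -0.0335 t -0.0234 0.0269 z 0.0503
  s -0.0275 t -0.0236 0.0267 z 0.0508
  s -0.0215 t -0.0229 0.0277 z 0.0503
  s -0.0155 t -0.0232 0.0276 z 0.0511
  s -0.0095 t -0.0237 0.0276 z 0.0504
  s -0.0035 t -0.024 0.0272 z 0.0505
  s 0.0025 t -0.0244 0.027 z 0.0506
  s 0.0085 t -0.0235 0.0268 z 0.05
  s 0.0145 t -0.0239 0.0266 z 0.0512
  s 0.0205 t -0.0243 0.0265 z 0.0504
  s 0.0265 t -0.0245 0.0262 z 0.0496
  s 0.0325 t -0.0147 0.026 z 0.038
  s 0.0385 t -0.0236 0.0258 z 0.0384
  s 0.0445 t -0.0128 0.0129 z 0.0379
  s 0.0505 t -0.0131 0.0126 z 0.0384
  s 0.0565 t -0.0132 0.0124 z 0.0378
  s 0.0625 t 0.012 0.0121 z 0.0011
  s 0.0685 t -0.014 0.0119 z 0.0017
t 11.4 tcp [ 0.6139 -0.2041  0.2166] yaw x 148.96 z [-0.003  0.001 -1.   ] q [-0.38  0.52  1.19  0.    1.43 -1.41] F [0.7 0.6 0. ] M [ 0.03 -0.09 -0.04] w 0.0898
shift in tool axes now mm [-3.5  2.3 -3.4]
twist (tool z, down): -0.14
shift in tool axes after twist mm [-3.5  2.3 -3.4]
```

View pics/w9.png

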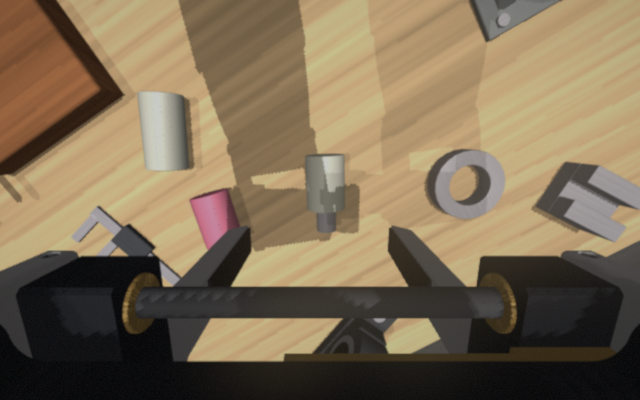

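```bash
python3 - <<'E'
from m import *
rel((.6206,-.1988,.009),150.4)
E
```

```text
t 11.4 tcp [ 0.6139 -0.2041  0.2166] yaw x 148.96 z [-0.003  0.001 -1.   ] q [-0.38  0.52  1.19  0.    1.43 -1.41] F [0.7 0.6 0. ] M [ 0.03 -0.09 -0.04] w 0.0898
shift in tool axes now mm [ -3.7   8.2 207.6]
twist (tool z, down): -1.44
shift in tool axes after twist mm [ -3.9   8.1 207.6]
```

send_rows --plan "-0.004 0.008 0.04 -1.4 0.09; 0 0 0.06 0 0.09; 0 0 0.05 0 0.09; 0 0 0.03 0 0.09; 0 0 0 0 0.09"

```text
time: 12.02
tcp_pos: [0.6205, -0.1963, 0.0363]
eef_rot: [-0.797, -3.034, -0.001]
force: [0.4, -0.3, -0.3]
grip_width: 0.0898
```

```bash
python3 - <<'E'
from m import *
rel((.6206,-.1988,.009),150.4)
E
```

```text
t 12.025 tcp [ 0.6205 -0.1963  0.0363] yaw x 150.57 z [-0.005  0.002 -1.   ] q [-0.36  0.69  1.35  0.    1.1  -1.42] F [ 0.4 -0.3 -0.3] M [-0.01 -0.16  0.04] w 0.0898
shift in tool axes now mm [-1.4 -2.1 27.3]
twist (tool z, down): 0.17
shift in tool axes after twist mm [-1.5 -2.1 27.3]
```

send_rows --plan "-0.001 -0.002 0.015 0 0.09; 0 0 0.012 0 0.09; 0 0 0 0 0.09; 0 0 0 0 0.04; 0 0 0 0 0.04; 0 0 0 0 0.04; 0 0 0 0 0.04; 0 0 -0.03 0 0.04; 0 0 -0.06 0 0.04; 0 0 -0.06 0 0.04; 0 0 -0.06 0 0.04; 0 0 0 0 0.04"

```text
time: 13.52
tcp_pos: [0.6232, -0.2008, 0.2271]
eef_rot: [0.798, 3.03, -0.001]
force: [-0.6, -0.1, -3.1]
grip_width: 0.0495
```

```bash
cat >> m.py <<'E'
def held(f):
    s,M,y=st(); p,d,c=snap('wrist',f)
    L=(cloud(d,c)-s['tcp_pos'])@M
    m=(d>0)&(abs(L[...,1])<.028)&(L[...,2]>-.06)&(L[...,2]<.03)&(abs(L[...,0])<.1); P=L[m]
    for a in np.arange(-.08,.08,.008):
        k=(P[:,0]>=a)&(P[:,0]<a+.008)
        if k.sum()>3: print(round(a+.004,3),'y',P[k,1].min().round(4),P[k,1].max().round(4),'ztop',np.percentile(P[k,2],5).round(4))
    k=(abs(P[:,1])<.01)&(P[:,2]<-.03); print('plain end x',np.percentile(P[k,0],99.5))
E
python3 - <<'E'
from m import *
held('w10')
rel(world(.07)+[0,0,.10],87.7)
E
```

```text
t 13.525 tcp [ 0.6232 -0.2008  0.2271] yaw x 150.5 z [ 0.008 -0.003 -1.   ] q [-0.37  0.52  1.16  0.    1.45 -1.42] F [-0.6 -0.1 -3.1] M [ 0.06 -0.16  0.05] w 0.0495
-0.052 y -0.0123 0.0124 ztop -0.0187
-0.044 y -0.0086 0.0094 ztop -0.0188
-0.02 y -0.0243 0.0248 ztop -0.0286
-0.012 y -0.0242 0.0244 ztop -0.0305
-0.004 y -0.0249 0.025 ztop -0.0454
0.004 y -0.025 0.025 ztop -0.0545
0.012 y -0.028 0.028 ztop -0.0551
0.02 y -0.0243 0.0248 ztop -0.0304
0.028 y -0.024 0.0246 ztop -0.0303
0.036 y -0.0244 0.0242 ztop -0.0302
0.044 y -0.0244 0.0248 ztop -0.0298
plain end x 0.04383748996755493
t 13.575 tcp [ 0.6222 -0.2004  0.2233] yaw x 150.5 z [ 0.003 -0.001 -1.   ] q [-0.37  0.52  1.17  0.    1.45 -1.42] F [-0.2 -0.2 -4. ] M [ 0.03 -0.13  0.  ] w 0.0494
shift in tool axes now mm [275.4 285.5  -8.4]
twist (tool z, down): 62.8
shift in tool axes after twist mm [ 379.8 -114.4   -8.9]
```

```bash
python3 - <<'E'
from m import *
held('w11')
E
```

```text
t 13.575 tcp [ 0.6222 -0.2004  0.2233] yaw x 150.5 z [ 0.003 -0.001 -1.   ] q [-0.37  0.52  1.17  0.    1.45 -1.42] F [-0.2 -0.2 -4. ] M [ 0.03 -0.13  0.  ] w 0.0494
-0.052 y -0.0123 0.0124 ztop -0.0187
-0.044 y -0.0092 0.0094 ztop -0.019
-0.02 y -0.0243 0.0249 ztop -0.0281
-0.012 y -0.0241 0.0245 ztop -0.0305
-0.004 y -0.0249 0.0251 ztop -0.0451
0.004 y -0.025 0.025 ztop -0.0552
0.012 y -0.028 0.028 ztop -0.0553
0.02 y -0.0245 0.0248 ztop -0.0303
0.028 y -0.0242 0.0245 ztop -0.0302
0.036 y -0.0245 0.0243 ztop -0.0303
0.044 y -0.0244 0.0246 ztop -0.0297
plain end x 0.04392707618975044
```

View pics/w11.png

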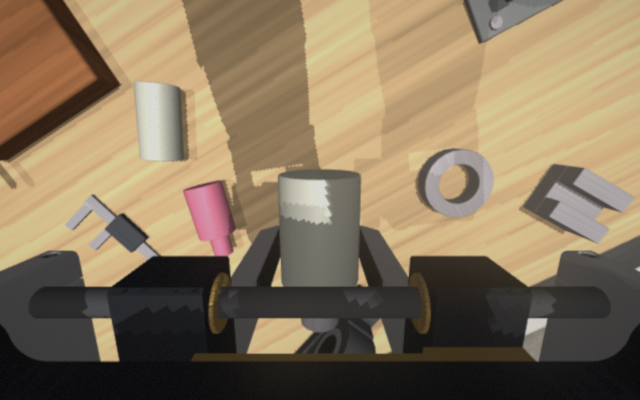

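The roller sits only about 5 mm above the fingertips, so I'll set it down where it lay and regrip it deeper.

send_rows --plan "0 0 0.06 0 0.04; 0 0 0.06 0 0.04; 0 0 0.05 0 0.04; 0 0 0.025 0 0.04; 0 0 0.005 0 0.04; 0 0 0 0 0.04"

```text
time: 14.38
tcp_pos: [0.6216, -0.2002, 0.0215]
eef_rot: [-0.8, -3.037, -0.0]
force: [0.6, -0.2, -3.4]
grip_width: 0.0493
```

```bash
python3 - <<'E'
from m import *
st()
held('w12')
E
```

```text
t 14.375 tcp [ 0.6216 -0.2002  0.0215] yaw x 150.49 z [-0.001  0.    -1.   ] q [-0.37  0.72  1.35 -0.    1.08 -1.42] F [ 0.6 -0.2 -3.4] M [-0.03 -0.18  0.01] w 0.0493
t 14.375 tcp [ 0.6216 -0.2002  0.0215] yaw x 150.49 z [-0.001  0.    -1.   ] q [-0.37  0.72  1.35 -0.    1.08 -1.42] F [ 0.6 -0.2 -3.4] M [-0.03 -0.18  0.01] w 0.0493
-0.076 y -0.028 0.0277 ztop 0.0212
-0.052 y -0.013 0.0116 ztop -0.0202
-0.044 y -0.0105 0.0101 ztop -0.0203
-0.02 y -0.0241 0.0247 ztop -0.028
-0.012 y -0.0245 0.0243 ztop -0.0318
-0.004 y -0.0248 0.025 ztop -0.0449
0.004 y -0.025 0.025 ztop -0.0543
0.012 y -0.028 0.028 ztop -0.0553
0.02 y -0.0243 0.0248 ztop -0.0316
0.028 y -0.0239 0.0251 ztop -0.0315
0.036 y -0.0241 0.0248 ztop -0.0314
0.044 y -0.028 0.0279 ztop -0.0308
0.052 y -0.0278 0.0279 ztop 0.0212
0.06 y -0.028 0.0279 ztop 0.0211
0.068 y -0.0279 0.0276 ztop 0.0211
0.076 y -0.028 0.028 ztop 0.0212
plain end x 0.04446835486947661
```

send_rows --plan "0 0 0.0025 0 0.04; 0 0 0 0 0.04; 0 0 0 0 0.06; 0 0 0 0 0.07; 0 0 0.006 0 0.07; 0 0 0.006 0 0.07; 0 0 0 0 0.07; 0 0 0 0 0.07"

```text
time: 15.42
tcp_pos: [0.6219, -0.2003, 0.0074]
eef_rot: [-0.8, -3.038, -0.0]
force: [1.0, 0.2, 0.9]
grip_width: 0.0699
```

```bash
python3 - <<'E'
from m import *
held('w13')
E
```

```text
t 15.425 tcp [ 0.6219 -0.2003  0.0074] yaw x 150.5 z [-0.  0. -1.] q [-0.37  0.73  1.36  0.    1.05 -1.42] F [1.  0.2 0.9] M [ 0.07 -0.18  0.03] w 0.0699
-0.076 y -0.0279 0.028 ztop 0.0072
-0.068 y -0.028 0.0279 ztop 0.0072
-0.06 y -0.0279 0.0276 ztop 0.007
-0.052 y -0.013 0.0123 ztop -0.03
-0.044 y -0.013 0.0122 ztop -0.0299
-0.036 y -0.0086 0.0093 ztop -0.0301
-0.02 y -0.0238 0.0244 ztop -0.0288
-0.012 y -0.0244 0.0247 ztop -0.0414
-0.004 y -0.0242 0.0246 ztop -0.0421
0.004 y -0.0244 0.025 ztop -0.042
0.012 y -0.0244 0.0245 ztop -0.0419
0.02 y -0.0238 0.0249 ztop -0.0421
0.028 y -0.0243 0.0246 ztop -0.042
0.036 y -0.0239 0.025 ztop -0.042
0.044 y -0.028 0.0278 ztop -0.0414
0.052 y -0.0278 0.028 ztop 0.0071
0.06 y -0.028 0.0279 ztop 0.007
0.068 y -0.0279 0.028 ztop 0.007
0.076 y -0.028 0.0278 ztop 0.007
plain end x 0.044900808048997334
```

send_rows --plan "0 0 0 0 0.04; 0 0 0 0 0.04; 0 0 0 0 0.04; 0 0 0 0 0.04; 0 0 -0.02 0 0.04; 0 0 -0.04 0 0.04; 0 0 -0.05 0 0.04; 0 0 -0.05 0 0.04; 0 0 -0.05 0 0.04; 0 0 -0.02 0 0.04; 0 0 0 0 0.04"

```text
time: 16.85
tcp_pos: [0.6221, -0.2004, 0.2399]
eef_rot: [0.799, 3.035, -0.001]
force: [-0.9, -0.2, -3.7]
grip_width: 0.0495
```

```bash
python3 - <<'E'
from m import *
held('w14')
rel(world(.07)+[0,0,.10],87.7)
E
```

```text
t 16.85 tcp [ 0.6221 -0.2004  0.2399] yaw x 150.5 z [ 0.003 -0.001 -1.   ] q [-0.37  0.52  1.14 -0.    1.48 -1.42] F [-0.9 -0.2 -3.7] M [ 0.05 -0.09  0.03] w 0.0495
-0.052 y -0.0121 0.0123 ztop -0.0298
-0.044 y -0.013 0.0123 ztop -0.0299
-0.036 y -0.0086 0.0087 ztop -0.0299
-0.02 y -0.0239 0.0243 ztop -0.0284
-0.012 y -0.0244 0.0248 ztop -0.0413
-0.004 y -0.0248 0.025 ztop -0.0449
0.004 y -0.0249 0.025 ztop -0.0544
0.012 y -0.028 0.028 ztop -0.0554
0.02 y -0.0239 0.0249 ztop -0.0418
0.028 y -0.0243 0.0247 ztop -0.0419
0.036 y -0.0238 0.0249 ztop -0.042
0.044 y -0.0243 0.0245 ztop -0.0416
plain end x 0.04481210107025054
t 16.9 tcp [ 0.6217 -0.2003  0.2379] yaw x 150.5 z [ 0.001 -0.    -1.   ] q [-0.37  0.52  1.14  0.    1.48 -1.42] F [ 0.1  0.4 -3.5] M [ 0.03 -0.15 -0.02] w 0.0491
shift in tool axes now mm [274.9 285.6   6.7]
twist (tool z, down): 62.8
shift in tool axes after twist mm [ 379.7 -113.9    6.6]
```

```bash
python3 - <<'E'
from m import *
rel(TOP+u*.0436+[0,0,.05],87.7)
E
```

```text
t 16.9 tcp [ 0.6217 -0.2003  0.2379] yaw x 150.5 z [ 0.001 -0.    -1.   ] q [-0.37  0.52  1.14  0.    1.48 -1.42] F [ 0.1  0.4 -3.5] M [ 0.03 -0.15 -0.02] w 0.0491
shift in tool axes now mm [264.8 265.9  32.7]
twist (tool z, down): 62.8
shift in tool axes after twist mm [ 357.6 -113.9   32.6]
```

send_rows --plan "0 0 0 10.5 0.04; 0 0 0 10.5 0.04; 0 0 0 10.5 0.04; 0 0 0 10.5 0.04; 0 0 0 10.4 0.04; 0 0 0 10.4 0.04; 0.05 -0.016 0 0 0.04; 0.05 -0.016 0 0 0.04; 0.05 -0.016 0 0 0.04; 0.05 -0.016 0 0 0.04; 0.05 -0.016 0 0 0.04; 0 0 0 0 0.04"

```text
time: 18.4
tcp_pos: [0.5507, 0.0554, 0.2364]
eef_rot: [-2.26, -2.179, 0.002]
force: [0.9, -0.3, -3.6]
grip_width: 0.0493
```

```bash
python3 - <<'E'
from m import *
rel(TOP+u*.0436+[0,0,.06],87.7)
E
```

```text
t 18.4 tcp [0.5507 0.0554 0.2364] yaw x 87.91 z [-0.002  0.    -1.   ] q [0.03 0.29 1.47 0.   1.39 0.07] F [ 0.9 -0.3 -3.6] M [-0.09 -0.11 -0.02] w 0.0493
shift in tool axes now mm [105.  -32.2  21.5]
twist (tool z, down): 0.21
shift in tool axes after twist mm [104.9 -32.6  21.5]
```

send_rows --plan "0.05 -0.016 0 0 0.04; 0.035 -0.011 0.005 0 0.04; 0.02 -0.005 0.01 0.2 0.04; 0 0 0.006 0 0.04; 0 0 0 0 0.04; 0 0 0 0 0.04"

```text
time: 19.15
tcp_pos: [0.5246, 0.1579, 0.2165]
eef_rot: [2.271, 2.171, -0.0]
force: [-0.0, 0.7, -3.0]
grip_width: 0.049
```

```bash
python3 - <<'E'
from m import *
held('w15')
rel(TOP+u*.0436+[0,0,.0066],87.7)
p,d,c=ld('w15');s,M,y=st(0)
L=(cloud(d,c)-s['tcp_pos'])@M
m=(d>0)&(L[...,2]>.03)&(L[...,2]<.1)&(abs(L[...,1])<.03);P=L[m]
for a in np.arange(-.1,.2,.01):
    k=(P[:,0]>=a)&(P[:,0]<a+.01)
    if k.sum()>3: print(round(a+.005,3),'y',np.percentile(P[k,1],[1,99]).round(4),'z',P[k,2].min().round(4))
E
```

```text
t 19.15 tcp [0.5246 0.1579 0.2165] yaw x 87.42 z [ 0. -0. -1.] q [ 0.23  0.29  1.51 -0.    1.34  0.27] F [-0.   0.7 -3. ] M [ 0.   -0.07  0.05] w 0.049
-0.052 y -0.0125 0.0119 ztop -0.0296
-0.044 y -0.0134 0.0119 ztop -0.0297
-0.036 y -0.0089 0.0072 ztop -0.0301
-0.02 y -0.0243 0.024 ztop -0.0286
-0.012 y -0.0252 0.0245 ztop -0.0414
-0.004 y -0.0253 0.0246 ztop -0.046
0.004 y -0.0267 0.0258 ztop -0.0539
0.012 y -0.028 0.028 ztop -0.055
0.02 y -0.0247 0.0244 ztop -0.0418
0.028 y -0.0247 0.0243 ztop -0.042
0.036 y -0.0242 0.0246 ztop -0.0421
0.044 y -0.0247 0.024 ztop -0.0415
plain end x 0.0445217159696695
t 19.2 tcp [0.5246 0.1581 0.2167] yaw x 87.44 z [ 0. -0. -1.] q [ 0.23  0.29  1.51 -0.    1.34  0.27] F [-0.4 -0.2 -2.8] M [-0.09 -0.11  0.04] w 0.0493
shift in tool axes now mm [ 3.4 -2.5 55.1]
twist (tool z, down): -0.26
shift in tool axes after twist mm [ 3.4 -2.5 55.1]
0.045 y [-0.0154  0.0095] z 0.0884
0.055 y [-0.0154  0.0096] z 0.0816
0.065 y [-0.0154  0.0096] z 0.083
0.075 y [-0.0254  0.0189] z 0.0873
0.085 y [-0.0261  0.0204] z 0.0797
0.095 y [-0.0251  0.0188] z 0.0817
0.105 y [-0.0231  0.0165] z 0.086
0.115 y [-0.0211  0.0147] z 0.0889
0.125 y [-0.0183  0.0105] z 0.093
0.135 y [-0.0134  0.0065] z 0.0967
```

View pics/w15.png

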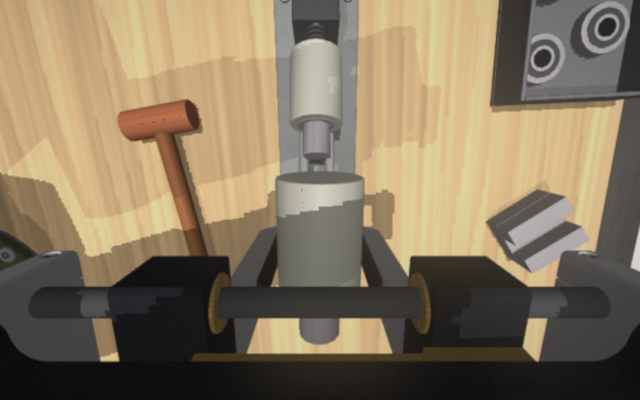

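send_rows --plan "0.0034 -0.0028 0.02 -0.25 0.04; 0 0 0.02 0 0.04; 0 0 0.01 0 0.04; 0 0 0 0 0.04"

```text
time: 19.7
tcp_pos: [0.5216, 0.1621, 0.1663]
eef_rot: [-2.265, -2.177, 0.001]
force: [-0.2, -0.0, -2.2]
grip_width: 0.0492
```

send_rows --plan "0 0 0.005 0 0.04; 0 0 0.003 0 0.04; 0 0 0.003 0 0.04; 0 0 0 0 0.04"

```text
time: 20.2
tcp_pos: [0.5216, 0.1624, 0.1554]
eef_rot: [2.265, 2.177, -0.0]
force: [-0.4, -0.4, -2.0]
grip_width: 0.0493
```

```bash
python3 - <<'E'
from m import *
held('w16')
rel(TOP+u*.0436+[0,0,-.0235],87.7)
p,d,c=snap('scene','s16')
cv2.imwrite('pics/s16c.png',cv2.resize(p[120:260,340:540],None,fx=4,fy=4,interpolation=cv2.INTER_CUBIC)[:,:,::-1])
E
```

```text
t 20.2 tcp [0.5216 0.1624 0.1554] yaw x 87.75 z [-0. -0. -1.] q [ 0.23  0.34  1.59 -0.    1.21  0.27] F [-0.4 -0.4 -2. ] M [-0.12 -0.05 -0.02] w 0.0493
-0.052 y -0.0134 0.0119 ztop -0.0301
-0.044 y -0.0133 0.0118 ztop -0.03
-0.036 y -0.0089 0.0084 ztop -0.0303
-0.02 y -0.0243 0.024 ztop -0.0285
-0.012 y -0.0248 0.0244 ztop -0.0415
-0.004 y -0.0252 0.0246 ztop -0.0455
0.004 y -0.0256 0.0257 ztop -0.0543
0.012 y -0.028 0.028 ztop -0.0547
0.02 y -0.0242 0.0247 ztop -0.0419
0.028 y -0.0246 0.0243 ztop -0.0418
0.036 y -0.0244 0.0245 ztop -0.0417
0.044 y -0.0246 0.0244 ztop -0.0412
0.052 y -0.0113 0.0123 ztop 0.0216
0.06 y -0.0105 0.0107 ztop 0.0241
0.068 y -0.0076 0.0078 ztop 0.0267
0.076 y -0.0199 0.0208 ztop 0.0207
plain end x 0.044608342607161
t 20.25 tcp [0.5216 0.1624 0.1556] yaw x 87.75 z [ 0. -0. -1.] q [ 0.23  0.34  1.59 -0.    1.21  0.27] F [ 0.6 -0.6 -1.5] M [-0.1  -0.06  0.03] w 0.0495
shift in tool axes now mm [-0.8  0.6 24.1]
twist (tool z, down): 0.05
shift in tool axes after twist mm [-0.8  0.6 24.1]
```

View pics/s16c.png

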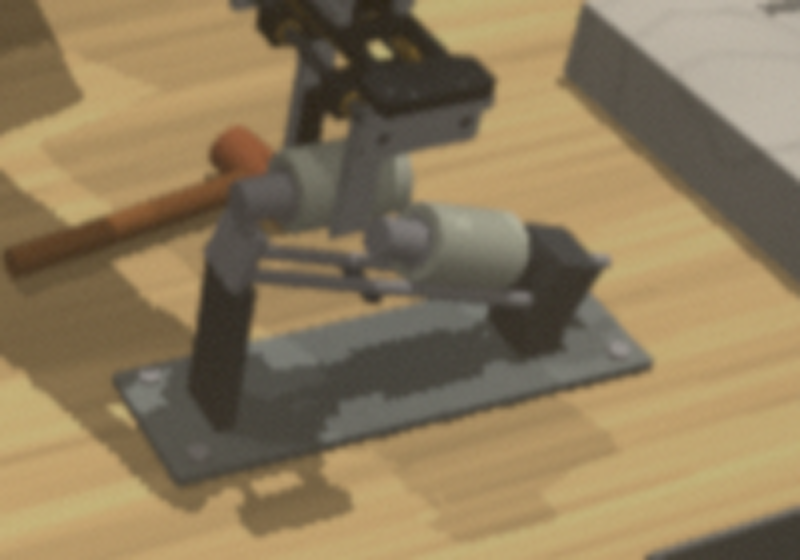

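send_rows --plan "0 0 0.003 0 0.04; 0 0 0.003 0 0.04; 0 0 0.003 0 0.04; 0 0 0.003 0 0.04; 0 0 0 0 0.04"

```text
time: 20.92
tcp_pos: [0.5215, 0.1624, 0.1431]
eef_rot: [-2.264, -2.177, 0.001]
force: [0.4, 1.7, -0.5]
grip_width: 0.0494
```

```bash
python3 - <<'E'
from m import *
held('w17')
E
```

```text
t 20.925 tcp [0.5215 0.1624 0.1431] yaw x 87.75 z [-0.001 -0.    -1.   ] q [0.23 0.35 1.61 0.   1.19 0.27] F [ 0.4  1.7 -0.5] M [ 0.13 -0.07 -0.05] w 0.0494
-0.052 y -0.0192 0.02 ztop -0.0426
-0.044 y -0.0191 0.0199 ztop -0.0423
-0.036 y -0.0131 0.0116 ztop -0.0401
-0.028 y -0.0061 0.0049 ztop -0.0392
-0.02 y -0.024 0.0236 ztop -0.0294
-0.012 y -0.0242 0.0238 ztop -0.0432
-0.004 y -0.0252 0.0247 ztop -0.0448
0.004 y -0.0267 0.0261 ztop -0.0538
0.012 y -0.028 0.028 ztop -0.0541
0.02 y -0.0243 0.024 ztop -0.0376
0.028 y -0.0243 0.024 ztop -0.0356
0.036 y -0.0244 0.024 ztop -0.0335
0.044 y -0.0243 0.024 ztop -0.0314
0.052 y -0.0122 0.0132 ztop -0.0287
0.06 y -0.0123 0.0132 ztop 0.0118
0.068 y -0.0226 0.0245 ztop 0.0149
0.076 y -0.024 0.0243 ztop 0.0092
plain end x 0.0465486548540363
```

send_rows --plan "0 0 0.003 0 0.04; 0 0 0.003 0 0.04; 0 0 0.002 0 0.04; 0 0 0 0 0.04"

```text
time: 21.48
tcp_pos: [0.5216, 0.1624, 0.1353]
eef_rot: [-2.265, -2.177, 0.0]
force: [-0.5, 0.8, -0.3]
grip_width: 0.0491
```

send_rows --plan "0 0 0.002 0 0.04; 0 0 0.002 0 0.04; 0 0 0 0 0.04"

```text
time: 21.85
tcp_pos: [0.5216, 0.1625, 0.1313]
eef_rot: [-2.265, -2.177, 0.0]
force: [0.6, 1.6, -0.8]
grip_width: 0.0492
```

```bash
python3 - <<'E'
from m import *
held('w18')
p,d,c=snap('scene','s18')
cv2.imwrite('pics/s18c.png',cv2.resize(p[120:260,340:540],None,fx=4,fy=4,interpolation=cv2.INTER_CUBIC)[:,:,::-1])
E
```

```text
t 21.85 tcp [0.5216 0.1625 0.1313] yaw x 87.75 z [-0.  0. -1.] q [0.23 0.36 1.62 0.   1.16 0.27] F [ 0.6  1.6 -0.8] M [ 0.14 -0.16  0.04] w 0.0492
-0.052 y -0.0193 0.0199 ztop -0.0287
-0.044 y -0.0194 0.02 ztop -0.0522
-0.036 y -0.0128 0.0122 ztop -0.0525
-0.028 y -0.012 0.0115 ztop -0.0485
-0.012 y -0.0248 0.0242 ztop -0.0427
-0.004 y -0.0252 0.0247 ztop -0.0479
0.004 y -0.0254 0.026 ztop -0.0536
0.012 y -0.028 0.028 ztop -0.0542
0.02 y -0.0248 0.0245 ztop -0.035
0.028 y -0.0243 0.0245 ztop -0.0306
0.036 y -0.0247 0.0244 ztop -0.026
0.044 y -0.0239 0.0237 ztop -0.0218
0.052 y -0.0131 0.013 ztop -0.0175
0.06 y -0.0123 0.0131 ztop 0.0001
0.068 y -0.024 0.0246 ztop 0.0032
0.076 y -0.0242 0.0245 ztop -0.0026
plain end x 0.026298592098711937
```

View pics/s18c.png

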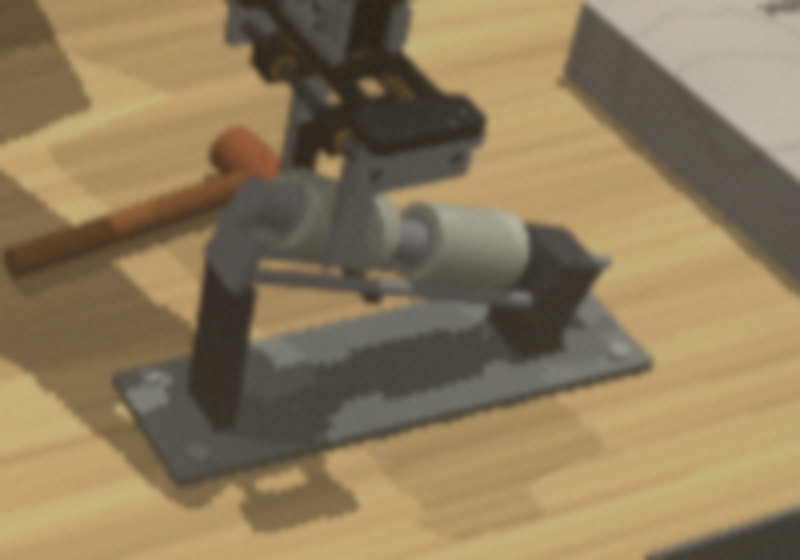

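send_rows --plan "0.0022 0 0.0008 0 0.04; 0.0022 0 0.0008 0 0.04; 0.0022 0 0.0008 0 0.04; 0.0022 0 0.0008 0 0.04; 0 0 0 0 0.04"

```text
time: 22.58
tcp_pos: [0.5218, 0.1711, 0.1279]
eef_rot: [-2.265, -2.177, 0.001]
force: [0.1, -3.6, -2.4]
grip_width: 0.0494
```

```bash
python3 - <<'E'
from m import *
held('w19')
E
```

```text
t 22.575 tcp [0.5218 0.1711 0.1279] yaw x 87.75 z [-0.001 -0.    -1.   ] q [ 0.25  0.37  1.61 -0.    1.16  0.29] F [ 0.1 -3.6 -2.4] M [-0.81 -0.05  0.02] w 0.0494
-0.068 y -0.0211 0.0221 ztop 0.0056
-0.06 y -0.0209 0.0218 ztop -0.0318
-0.052 y -0.0195 0.0204 ztop -0.0312
-0.044 y -0.0133 0.012 ztop -0.0528
-0.036 y -0.0129 0.0122 ztop -0.0518
-0.028 y -0.0121 0.0115 ztop -0.0478
-0.012 y -0.0252 0.0249 ztop -0.0429
-0.004 y -0.0253 0.0247 ztop -0.0476
0.004 y -0.0266 0.0259 ztop -0.0537
0.012 y -0.028 0.028 ztop -0.0537
0.02 y -0.0248 0.0244 ztop -0.035
0.028 y -0.0248 0.0245 ztop -0.0308
0.036 y -0.0246 0.0244 ztop -0.0265
0.044 y -0.0239 0.0233 ztop -0.0223
0.052 y -0.0124 0.013 ztop -0.0179
0.06 y -0.0201 0.0202 ztop -0.0001
0.068 y -0.024 0.0251 ztop 0.003
0.076 y -0.0238 0.0242 ztop -0.0056
plain end x 0.02654528118537676
```

send_rows --plan "0.0022 0 0.0008 0 0.04; 0.0022 0 0.0008 0 0.04; 0.0018 0 0.0006 0 0.04; 0 0 0 0 0.04"

```text
time: 23.12
tcp_pos: [0.5221, 0.177, 0.126]
eef_rot: [2.265, 2.177, -0.001]
force: [-1.2, -6.4, -2.2]
grip_width: 0.0495
```

```bash
python3 - <<'E'
from m import *
held('w20')
p,d,c=ld('w20');L=chute(cloud(d,c))
m=(d>0)&(abs(L[...,1])<.004)&(L[...,2]>0)&(L[...,2]<.05)&(L[...,0]<.06)
P=L[m]; 
for a in np.arange(-.012,.03,.003):
    k=(P[:,0]>=a)&(P[:,0]<a+.003)
    if k.sum(): print(round(a+.0015,4),P[k,2].min().round(4),P[k,2].max().round(4))
m=(d>0)&(abs(L[...,1])<.012)&(L[...,2]>0.018)&(L[...,2]<.03)&(L[...,0]>.13)&(L[...,0]<.215); print('first body end',L[m][:,0].min(),L[m][:,0].max())
p,d,c=snap('scene','s20')
cv2.imwrite('pics/s20c.png',cv2.resize(p[120:260,340:540],None,fx=4,fy=4,interpolation=cv2.INTER_CUBIC)[:,:,::-1])
E
```

```text
t 23.125 tcp [0.5221 0.177  0.126 ] yaw x 87.74 z [-0.    -0.001 -1.   ] q [ 0.26  0.38  1.61 -0.    1.15  0.3 ] F [-1.2 -6.4 -2.2] M [-1.38  0.05 -0.02] w 0.0495
-0.076 y -0.0209 0.0219 ztop 0.0038
-0.068 y -0.0209 0.0219 ztop -0.0104
-0.06 y -0.0208 0.0217 ztop -0.0317
-0.052 y -0.0133 0.0159 ztop -0.0416
-0.044 y -0.0134 0.0119 ztop -0.0524
-0.036 y -0.0128 0.0122 ztop -0.0518
-0.028 y -0.0121 0.0115 ztop -0.0478
-0.012 y -0.0246 0.0241 ztop -0.0423
-0.004 y -0.0252 0.0247 ztop -0.0476
0.004 y -0.0268 0.0261 ztop -0.053
0.012 y -0.028 0.028 ztop -0.0545
0.02 y -0.0246 0.0244 ztop -0.0349
0.028 y -0.0247 0.0245 ztop -0.0306
0.036 y -0.0247 0.0243 ztop -0.0265
0.044 y -0.024 0.0233 ztop -0.0223
0.052 y -0.0125 0.013 ztop -0.018
0.06 y -0.02 0.021 ztop -0.0001
0.068 y -0.0239 0.0251 ztop 0.0029
0.076 y -0.0238 0.0244 ztop -0.0056
plain end x 0.026828924628990586
0.0075 0.0269 0.0283
0.0105 0.0264 0.0297
0.0135 0.0256 0.0292
0.0165 0.0256 0.0296
0.0195 0.0251 0.0288
0.0225 0.0243 0.028
0.0255 0.0248 0.0278
first body end 0.13370841283411106 0.20502976388794744
```

View pics/s20c.png

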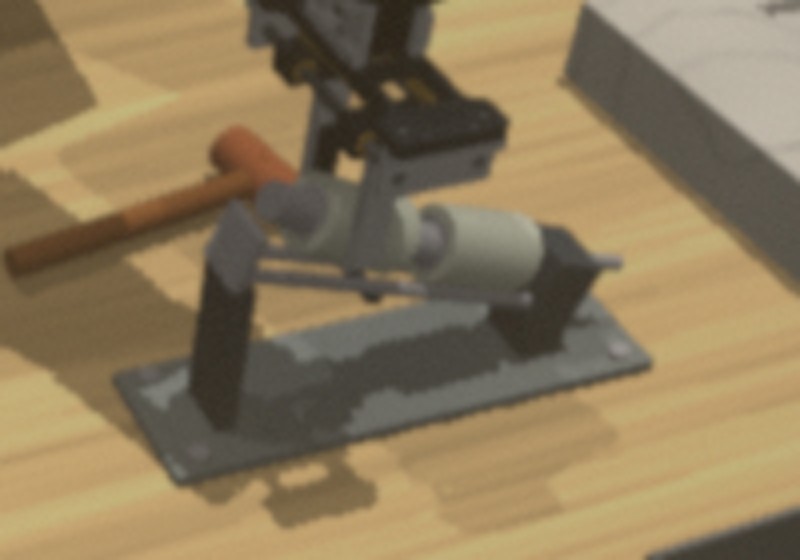

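View pics/w20.png

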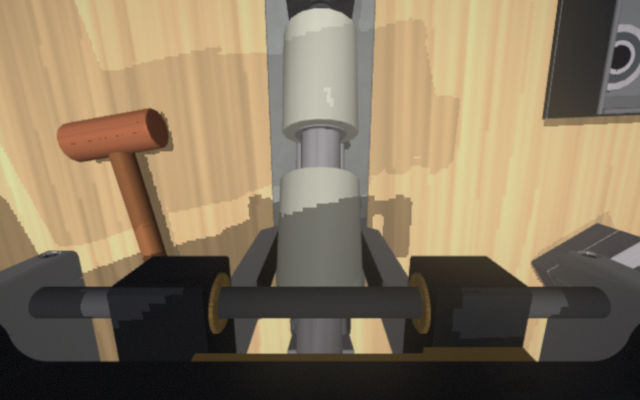

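send_rows --plan "0 0 0.002 0 0.04; 0 0 0.002 0 0.04; 0 0 0.002 0 0.04; 0 0 0 0 0.04"

```text
time: 23.72
tcp_pos: [0.5223, 0.177, 0.1204]
eef_rot: [2.265, 2.177, -0.0]
force: [-1.1, -7.5, 2.0]
grip_width: 0.0495
```

```bash
cat >> m.py <<'E'
def stat(f):
    st(); snap('wrist',f); p,d,c=ld(f);L=chute(cloud(d,c))
    m=(d>0)&(abs(L[...,1])<.004)&(L[...,2]>-.005)&(L[...,2]<.05)&(L[...,0]<.25)
    P=L[m]; 
    for a in np.arange(-.012,.22,.006):
        k=(P[:,0]>=a)&(P[:,0]<a+.006)
        if k.sum(): print(round(a+.003,4),np.median(P[k,2]).round(4),end=' | ')
    print()
E
python3 - <<'E'
from m import *
stat('w21')
E
```

```text
t 23.725 tcp [0.5223 0.177  0.1204] yaw x 87.73 z [ 0. -0. -1.] q [ 0.26  0.39  1.61 -0.    1.14  0.3 ] F [-1.1 -7.5  2. ] M [-1.2   0.14  0.  ] w 0.0495
0.009 0.0173 | 0.015 0.0171 | 0.021 0.0169 | 0.027 0.0171 | 0.045 0.0281 | 0.051 0.0281 | 0.057 0.028 | 0.063 0.0276 | 0.069 0.0275 | 0.075 0.0272 | 0.081 0.027 | 0.087 0.0269 | 0.093 0.0267 | 0.099 0.0264 | 0.105 0.0261 | 0.111 0.0122 | 0.117 0.0121 | 0.123 0.0122 | 0.129 0.0123 | 0.135 0.0184 | 0.141 0.0243 | 0.147 0.0244 | 0.153 0.0246 | 0.159 0.0244 | 0.165 0.0244 | 0.171 0.0244 | 0.177 0.0244 | 0.183 0.0247 | 0.189 0.0245 | 0.195 0.0244 | 0.201 0.0246 | 0.207 0.0243 | 0.219 0.0095 |
```

send_rows --plan "0 0 0.0015 0 0.04; 0 0 0.0015 0 0.04; 0 0 0 0 0.04"

```text
time: 24.15
tcp_pos: [0.5225, 0.1771, 0.1177]
eef_rot: [2.264, 2.176, 0.001]
force: [-1.7, -7.8, 4.9]
grip_width: 0.0492
```

```bash
python3 - <<'E'
from m import *
stat('w22')
E
```

```text
t 24.15 tcp [0.5225 0.1771 0.1177] yaw x 87.74 z [ 0.001 -0.    -1.   ] q [ 0.26  0.39  1.61 -0.    1.14  0.3 ] F [-1.7 -7.8  4.9] M [-1.25  0.2   0.06] w 0.0492
0.009 0.0128 | 0.015 0.0127 | 0.021 0.0129 | 0.027 0.0128 | 0.045 0.0251 | 0.051 0.0253 | 0.057 0.0252 | 0.063 0.0252 | 0.069 0.0253 | 0.075 0.0253 | 0.081 0.0254 | 0.087 0.0253 | 0.093 0.0254 | 0.099 0.0254 | 0.105 0.0253 | 0.111 0.0121 | 0.117 0.012 | 0.123 0.012 | 0.129 0.0122 | 0.135 0.017 | 0.141 0.0243 | 0.147 0.0243 | 0.153 0.0244 | 0.159 0.0246 | 0.165 0.0246 | 0.171 0.0245 | 0.177 0.0245 | 0.183 0.0246 | 0.189 0.0245 | 0.195 0.0246 | 0.201 0.0246 | 0.207 0.0243 |
```

Both rollers now lie flat. I'll ease the second one back up to the stop and release it.

send_rows --plan "-0.002 0 -0.0007 0 0.04; -0.002 0 -0.0007 0 0.04; 0 0 0 0 0.04; 0 0 0 0 0.056; 0 0 0 0 0.075; 0 0 0 0 0.09; 0 0 0 0 0.09; 0 0 -0.02 0 0.09; 0 0 -0.05 0 0.09; -0.01 0 -0.05 0 0.09; 0 0 0 0 0.09"

```text
time: 25.58
tcp_pos: [0.5228, 0.1634, 0.2423]
eef_rot: [2.263, 2.175, 0.009]
force: [-0.3, 0.4, -0.4]
grip_width: 0.0901
```

```bash
python3 - <<'E'
from m import *
stat('w23')
prof('w23',-.02,.24)
p,d,c=snap('scene','s23')
cv2.imwrite('pics/s23c.png',cv2.resize(p[120:260,340:540],None,fx=4,fy=4,interpolation=cv2.INTER_CUBIC)[:,:,::-1])
E
```

```text
t 25.575 tcp [0.5228 0.1634 0.2423] yaw x 87.72 z [ 0.006  0.002 -1.   ] q [0.24 0.26 1.48 0.   1.39 0.28] F [-0.3  0.4 -0.4] M [-0.   -0.08  0.03] w 0.0901
-0.003 0.0025 | 0.003 0.0112 | 0.009 0.0119 | 0.015 0.0121 | 0.021 0.0123 | 0.027 0.0122 | 0.033 0.0238 | 0.039 0.0248 | 0.045 0.0245 | 0.051 0.0246 | 0.057 0.0244 | 0.063 0.0247 | 0.069 0.025 | 0.075 0.0249 | 0.081 0.025 | 0.087 0.0249 | 0.093 0.0251 | 0.099 0.0251 | 0.105 0.0123 | 0.111 0.0124 | 0.117 0.0121 | 0.123 0.0122 | 0.129 0.0143 | 0.135 0.0243 | 0.141 0.0245 | 0.147 0.0247 | 0.153 0.0246 | 0.159 0.0243 | 0.165 0.0245 | 0.171 0.0247 | 0.177 0.0247 | 0.183 0.0246 | 0.189 0.0245 | 0.195 0.0245 | 0.201 0.0247 | 0.207 0.0164 | 0.213 0.0087 | 0.219 0.0092 | 
-0.008 y [-0.0183  0.0194] z [0.0025 0.0037] 82
0.0 y [-0.0184  0.019 ] z [0.0028 0.0112] 311
0.008 y [-0.0122  0.0121] z [0.0104 0.0126] 232
0.016 y [-0.0124  0.0122] z [0.0105 0.0127] 208
0.024 y [-0.0112  0.0122] z [0.0108 0.0131] 220
0.032 y [-0.022   0.0226] z [0.017  0.0246] 387
0.04 y [-0.0229  0.0226] z [0.0219 0.0252] 429
0.048 y [-0.0229  0.0227] z [0.0218 0.02
[... 447 characters left out ...]
.0213  0.0216] z [0.0113 0.022 ] 517
0.136 y [-0.0228  0.0235] z [0.0214 0.0251] 421
0.144 y [-0.0218  0.0236] z [0.022 0.025] 373
0.152 y [-0.0219  0.0236] z [0.0219 0.025 ] 373
0.16 y [-0.0226  0.0245] z [0.022  0.0251] 374
0.168 y [-0.0231  0.0237] z [0.0221 0.0254] 357
0.176 y [-0.0223  0.0227] z [0.0221 0.025 ] 360
0.184 y [-0.0223  0.0227] z [0.0223 0.0249] 358
0.192 y [-0.0224  0.0239] z [0.0221 0.0252] 350
0.2 y [-0.0226  0.0227] z [0.022  0.0251] 207
0.208 y [-0.0027  0.0077] z [0.0164 0.0175] 9
0.216 y [-0.0083  0.0086] z [0.0078 0.0103] 104
0.224 y [-0.0216  0.0225] z [0.0068 0.0107] 571
0.232 y [-0.0217  0.022 ] z [0.01   0.0111] 305
0.24 y [-0.0217  0.023 ] z [0.01   0.0112] 310
```

View pics/s23c.png

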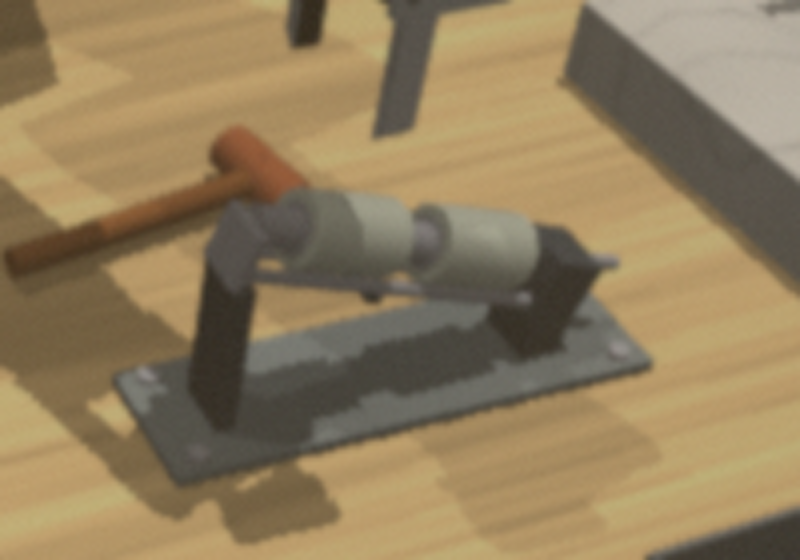

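View pics/w23.png

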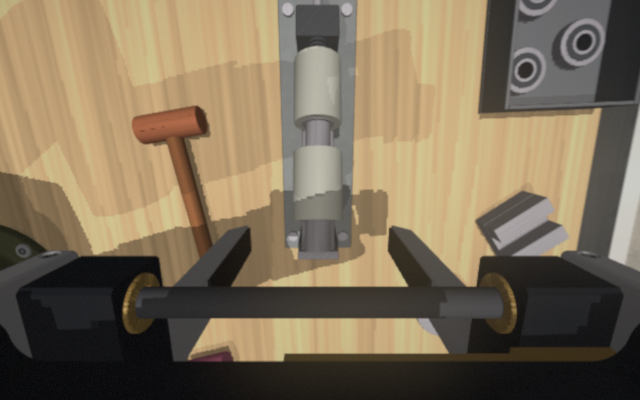

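```bash
python3 - <<'E'
from m import *
p,d,c=snap('top','top9'); p0,_,_=ld('top0')
g=lambda x:cv2.GaussianBlur(cv2.cvtColor(x,cv2.COLOR_RGB2HSV),(3,3),0)
for f in('top0','top9'):
    q,_,_=ld(f)
    print(f,[ (round(z[1][0][0],1),round(z[1][0][1],1)) for z in rect(q,wmask(q),100,3000,(300,110,440,240))])
    h=cv2.cvtColor(q,cv2.COLOR_RGB2HSV); m=((h[...,0]>165)&(h[...,1]>80)&(h[...,2]>100)).astype(np.uint8)
    print([ (round(z[1][0][0],1),round(z[1][0][1],1)) for z in rect(q,m,100,3000)])
st(); stat('w24')
E
```

```text
top0 [(408.7, 209.5), (330.6, 204.8), (361.1, 149.6), (309.5, 123.0)]
[(388.0, 298.0), (338.8, 258.9), (411.8, 161.5)]
top9 [(408.4, 209.4), (309.5, 123.0)]
[(388.0, 298.0), (338.8, 258.9), (411.7, 161.6)]
t 25.725 tcp [0.5213 0.1634 0.2374] yaw x 87.75 z [-0.001 -0.    -1.   ] q [0.24 0.27 1.49 0.   1.39 0.28] F [-0.2 -0.5 -0.1] M [-0.04 -0.09  0.03] w 0.0903
t 25.725 tcp [0.5213 0.1634 0.2374] yaw x 87.75 z [-0.001 -0.    -1.   ] q [0.24 0.27 1.49 0.   1.39 0.28] F [-0.2 -0.5 -0.1] M [-0.04 -0.09  0.03] w 0.0903
-0.003 0.0028 | 0.003 0.0118 | 0.009 0.0117 | 0.015 0.012 | 0.021 0.0123 | 0.027 0.0121 | 0.033 0.0239 | 0.039 0.0246 | 0.045 0.0245 | 0.051 0.0245 | 0.057 0.0245 | 0.063 0.0247 | 0.069 0.0249 | 0.075 0.0248 | 0.081 0.025 | 0.087 0.0251 | 0.093 0.0249 | 0.099 0.025 | 0.105 0.0121 | 0.111 0.0122 | 0.117 0.0121 | 0.123 0.0122 | 0.129 0.014 | 0.135 0.0242 | 0.141 0.0245 | 0.147 0.0245 | 0.153 0.0245 | 0.159 0.0245 | 0.165 0.0245 | 0.171 0.0248 | 0.177 0.0246 | 0.183 0.0249 | 0.189 0.0248 | 0.195 0.0249 | 0.201 0.0246 | 0.207 0.0166 | 0.213 0.009 | 0.219 0.0092 |
```

View pics/top9.png

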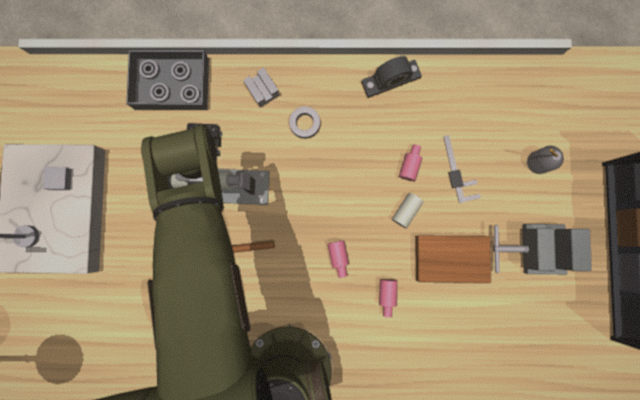

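The top view shows the plain roller still at (408,209) and the pink ones and the ring where they were. Both rollers are seated and the robot is clear, so I'm handing in.

```bash
python3 -c "
from rig import order; print(order.close_job())"
```

```text
the job is handed in; nothing more can be done
None
```

Both white rollers with a stub are in the chute, stubs uphill, lying flat on the rails and clamped between the upper stop and the plunger. I handed the job in at about 25.7 s, with the gripper open and well clear.

**How it went:** I set the first roller (`roller_b`) on the rods and let it slide against the plunger. The second (`roller_a`) tipped up with its stub resting on the upper stop. I pushed it downhill until the plunger had moved about 13 mm, lowered the stub behind the stop, then eased it back up and let go.

**Last checks:**
- **Flat on the rails:** the tops of both bodies measured about 25 mm above the rollers' axis along their whole length, and the stubs about 12 mm, as expected for rollers lying fully down.
- **Clamped:** the upper stub's end is at the stop. The lower roller's plain end is about 200–203 mm downhill of `chute_top`, which puts the plunger at about 8–11 mm, against the 8 mm expected.
- **Bystanders:** the plain roller, the ring and the three pink rollers were within 0.3 pixel of their start in the top view. I only checked the caliper and mallet by eye; the arm hid the mallet's head in that last view, but the wrist camera showed it apparently in place.

**What disagreed or needed mending:**
- **Chute position:** working from the chute's foot put `chute_top` about 14 mm too far uphill, so I corrected it from the depth images of the stop, rods and plunger.
- **Second roller's grip:** the first grip held it only about 5 mm above the fingertips, so I set it back down at its own place and gripped it deeper.

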